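# Pin a clothesline pulley and show it to the inspection camera

### The job

The small clothesline pulley lying in the wooden cradle needs its axle: take the slimmer of the two pins from the pin stand and push it down through both cheeks of the housing and the wheel between them, until its head sits on the upper cheek. Then pick the pulley up by its neck and finish while still holding it still in the air in front of the inspection camera, for it to see the pin: the wheel centred on the lens axis 15 cm in front of the lens, the pulley side-on to the camera, wheel end tipped about 30 degrees below level and the pin's head on the upper side. Leave the thicker pin, the camera and everything else on the bench as they are.

Things in the scene. Friction and masses are not known exactly. Their poses are not given: they have to be found in the camera images.
- pin_head (a point): Centre of the slim steel pin's head (upright cylinder, diameter 20, 36 tall). Shank below: diameter 10, 44 long, last 6 mm tapered to 5; shoulder 18 mm below this point, tip 62 below. z runs from tip to head. 70 g. Stands loose and upright in a well (20 wide, 34 deep) of the stand, shoulder 10 mm above the stand's top.
- spare_head (a point): Centre of the head of the thicker pin in the other well (head diameter 34, 36 tall; shank 16, too thick for the pulley's holes). Leave it alone.
- stand: Fixed wooden pin stand, 60 (x) x 130 (y) x 40 mm high; origin under its centre; wells on its y axis at -35 and +35 mm. Either pin may be in either well.
- housing_hole (a point): Centre of the 13 mm pin hole in the top face of the loose steel housing: two level cheeks 56 x 44 x 5 mm, 20 mm apart, 30 mm high overall, spanning x = -36 to +20 mm. x points from the neck to the open wheel end, y across, z up along the pin axis (lower to upper cheek). About 280 g with wheel; lies on the cradle with holes and wheel bore in line.
- housing_neck (a point): Centre of the housing's neck, where to grip it: bar 30 wide (y), 30 high, 32 to 84 mm behind the pin axis. This point is at x -62, y 0, z -15 mm from housing_hole, same axes. A ring eye of 32 mm diameter follows behind. The neck overhangs the cradle: 30 mm of free air below it.
- wheel_center (a point): Centre of the loose grey plastic wheel between the cheeks: outside diameter 56, 18 mm thick, bore 13 mm, axis z. In the housing it lies on the pin axis, 16 mm below housing_hole. Nothing but the pin keeps it in.
- cradle: Fixed plywood cradle under the cheeks, 68 (x) x 100 (y) x 30 mm high, 32 mm relief hole under the pin axis, fences 3.5 mm high beside the cheeks; origin at the bench under the pin axis, axes as the housing's at the start (wheel end roughly towards the robot).
- camera_lens (a point): Centre of the lens front of the inspection camera: grey box 55 x 50 x 44 mm with black lens barrel, on a post with a round foot at the left of the bench. It looks level along this point's -x; z is up. Its height differs between starts (about 190 to 250 mm); do not push it.
- camera_view (a point): The point on the lens axis 150 mm in front of the lens, where the wheel's centre belongs. Axes as the camera's: x points back towards the lens.
- jar: Bystander: clear screw jar with an aluminium twist cap, diameter 72, 95 tall; origin under its centre (mm).
- level: Bystander: aluminium spirit level, 24 x 306 x 48 high, standing on edge; origin under its centre, long axis y (mm).
- pull: Bystander: silver bar drawer pull, 106 long, 31 high; origin under its centre, bar along y (mm).
- stop1: Bystander: black rubber door-stop wedge, 78 x 36 x 30 high; origin under its centre (mm).
- stop2: Bystander: a second such door stop (mm).
- stop3: Bystander: the third door stop (mm).
- camstand: The camera's fixed stand: round foot of 100 mm diameter, post of 14 mm diameter 30 mm behind its centre, 324 mm tall; origin under the foot's centre, axes as the camera's.
- housing: The same housing: origin on the pin axis at its underside, 30 mm below housing_hole, same axes.
There are look-alikes about, which are no part of the job. Leave any red or turquoise look-alike of the housing alone.

How it is judged:
By the outcome, as a careful person would: the job done as asked, in the order asked, and still so for the second after the job is handed in, while the arm keeps its last pose, push and grip.
It also fails if it takes over 59 s, if anything falls off the work surface, if the arm or the gripper's body presses on something with over 40 N, if the wrist force passes 120 N, or if a joint passes its speed limit or range.

### The arm

A 6-joint arm with a two-finger parallel gripper is mounted at the origin on the work surface. World frame = base frame: x ahead of the robot, y to its left, z up, the work surface at z = 0. Lengths are in mm, angles in rad, forces in N, time in s.
With the tool pointing down it reaches from about 250 to 725 mm from the base axis. Payload 4 kg.
Tool frame: the origin (TCP) lies midway between the tips of the shut fingers; the grasp point (between the pads) lies 19 mm behind it; z points along the fingers, x is the direction in which the jaws open and shut, and the axes are right-handed (so a half turn about z gives the same grasp; the last joint's range is limited). The gripper opens to 85 mm and grips with 20 to 120 N. Pads are 22 mm wide; open, the fingers measure 114 mm over their backs; the gripper's body (76 mm by 85 mm) begins 54 mm behind the grasp point. The pads swing forward as they close: fully open they stand 13 mm farther back than shut.
Start: joints at [-1.31, 0.241, 0.005, 1.335, 0, 1.571], TCP at [128.925, -483.092, 199.406] pointing down, gripper open.
Joint ranges: [-2.72, 2.72], [-1.05, 1.87], [-1.09, 1.28], [-1.99, 2.15], [-1.42, 1.44], [-3.14, 3.14]. Speed limits (rad/s): [2.79, 2.79, 3.14, 3.14, 3.14, 3.14].

### API

Orientations are given as a rotation vector (axis times angle).
In Python, from station import sense, get_image, order gives the robot as it stands.
- The arm moves only by the tool jog_arm, never from a script. Its argument "rows" is a list of rows, each an object of numbers: "x", "y", "z": the shift along the world's x, y, z in m; "twist": the turn about the world's z in rad. In form: [{"x": .., "y": .., "z": .., "twist": ..}, ...]. A call has 1 to 12 rows; each row is the pose to reach, as a shift and turn from the pose commanded when the call began; what a row does not reach only later rows make up. A row lasts 1/12 s, in which the tool goes at most 41.7 mm and 7.16 degrees, less where a joint would pass 70% of its speed; a pose out of reach is approached as far as the arm can. A call with a gripper value outside its range is refused whole. "hand" is the gripper's target within -1 to 1 (fully open at 1, half-way at 0, shut at -1), set as the call begins (left out, the last holds). The fingers move at their own pace and stop on an object; "force" is the grip in N (left out, the last holds). Time passes only in rows, so rows that repeat a pose let the fingers close. It gives the time, the measured TCP pose, the force and the opening at its end, in the units of the state.
- sense(): the state, without advancing time (a new reading comes with each control period).
- get_image(name): name is "side" or "top" or "wrist"; returns a dict with "frame" (384x512x3 uint8, blue, green, red), "intrinsics" (3x3 intrinsics, pixels), "eye" and "orientation" of the camera in the world; the wrist camera has in their place "tool_from_camera" (4x4, takes a point from camera to tool coordinates, whose origin is the TCP and whose axes are the tool frame's). Camera axes: x right, y up, looking along -z (the intrinsics and any distortion apply to the point x, -y, -z); pixel columns grow to the right and rows downward; lengths in mm; the calibration is good to about 2 mm. A picture is of the moment at which its call begins: read the wrist's pose just before it. There is no depth.
- order.finish_job(): hands the job in, once; it reports no verdict.
The state is a dict: "t": time; "joint_pos": joint angles; "joint_velocities": joint speeds; "tau": joint torques, N m; "position": TCP position; "orientation": TCP orientation; "contact_force": force on the tool from outside, world axes, zero at the start; "moment": the same for the moment, N m; "gripper_width": finger opening in mm.
Only numpy, scipy, OpenCV 4.12 (cv2) and the standard library are available. Lean on these libraries where they do the work, as an engineer would, in place of code of your own. Each camera call takes 0.05 s, during which the arm holds its last target.

## Working session

There is one attempt and no reset: what is moved stays moved. The work goes in short steps, Python scripts to look and compute and a tool call to move; the robot and the scene stay as the last step left them, time stands still between calls to the robot, and variables do not carry over. Pictures are saved under pics/ and viewed, and the job is handed in when it is done.

Besides the shell and the picture viewer there is one more tool, called after "Emit:" as a command line: name --argument value ..., lists and objects as JSON in quotes. jog_arm: Moves the arm, as the interface text tells. Its arguments: {"type":"object","properties":{"rows":{"type":"array"},"hand":{"type":"number"},"force":{"type":"number"}},"required":["rows"]}

```bash
ls; mkdir -p pics; python3 - <<'E'
from station import sense,get_image
import cv2,pickle
s=sense();print(s)
d={}
for n in("side","top","wrist"):
    i=get_image(n);d[n]=i;cv2.imwrite(f"pics/{n}0.png",i["frame"])
    print(n,{k:v for k,v in i.items() if k!="frame"})
pickle.dump((s,d),open("v0.pkl","wb"))
E
```

```text
pics
{'t': 0.0, 'joint_pos': array([-1.30995815e+00,  2.41387895e-01,  3.73940859e-03,  1.33518422e+00,
        1.71117718e-05,  1.57079383e+00]), 'joint_velocities': array([ 0.00057494,  0.00047041, -0.00022553, -0.00119483,  0.00047815,
        0.00084329]), 'tau': array([ 6.16362158e-04, -3.72319508e+01,  2.52408135e+01,  1.72043924e-02,
       -1.50439078e-04,  4.82794476e-06]), 'position': array([ 128.77455809, -482.42539165,  198.5313297 ]), 'orientation': array([-2.49048065,  1.91291049,  0.0025194 ]), 'contact_force': array([ 0.25903145,  0.95359148, -0.60816074]), 'moment': array([-0.00484663,  0.01092636, -0.0234772 ]), 'gripper_width': 85.33137701858746}
side {'intrinsics': array([[497.1240704 ,   0.        , 255.98271675],
       [  0.        , 497.1240704 , 184.96463443],
       [  0.        ,   0.        ,   1.        ]]), 'eye': array([  123.75334141, -1020.8450694 ,   715.73552731]), 'orientation': array([ 1.07888278, -0.18372744, -0.33678002])}
top {'intrinsics': array([[388.81856434,   0.        , 262.67822782],
       [  0.        , 388.81856434, 191.64578496],
       [  0.        ,   0.        ,   1.        ]]), 'eye': array([ 341.43359295,   12.21560188, 1318.88951985]), 'orientation': array([ 0.11757694, -0.10542205, -1.54832912])}
wrist {'intrinsics': array([[286.41095388,   0.        , 253.95408202],
       [  0.        , 286.41095388, 190.59537411],
       [  0.        ,   0.        ,   1.        ]]), 'tool_from_camera': array([[ 9.99999676e-01, -7.41556879e-04,  3.12368066e-04,
         3.31424298e-01],
       [-6.35650691e-04, -9.66034878e-01, -2.58410934e-01,
        -6.51286956e+01],
       [ 4.93384853e-04,  2.58410652e-01, -9.66035036e-01,
        -1.73848981e+02],
       [ 0.00000000e+00,  0.00000000e+00,  0.00000000e+00,
         1.00000000e+00]])}
```

View pics/side0.png

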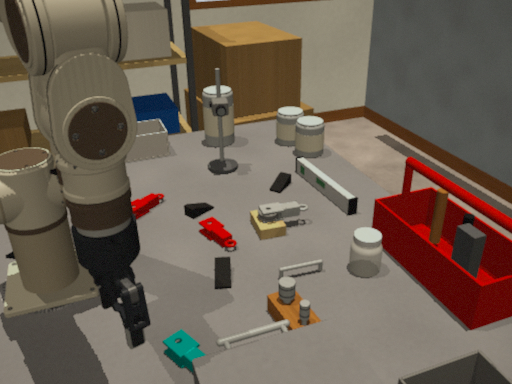

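View pics/top0.png

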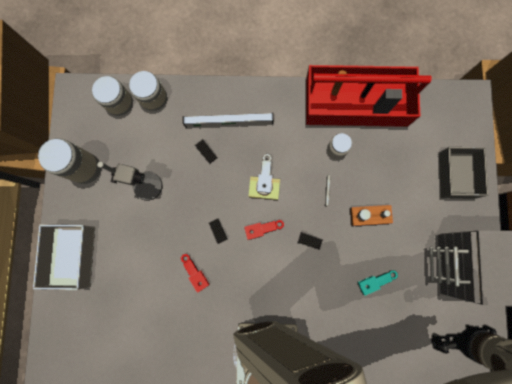

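View pics/wrist0.png

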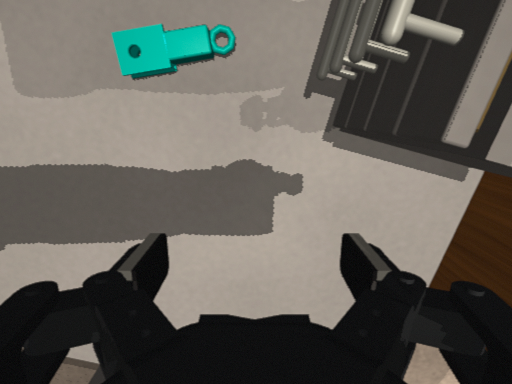

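```bash
cat > h.py <<'E'
import numpy as np,cv2,pickle
from scipy.spatial.transform import Rotation as R
def cam(i,s=None):
    if "eye" in i: return R.from_rotvec(i["orientation"]).as_matrix(),np.array(i["eye"]),i["intrinsics"]
    T=i["tool_from_camera"];Rt=R.from_rotvec(s["orientation"]).as_matrix()
    return Rt@T[:3,:3],Rt@T[:3,3]+s["position"],i["intrinsics"]
def proj(c,P):
    Rm,e,K=c;p=(np.atleast_2d(P)-e)@Rm; p=p*[1,-1,-1]; q=p@K.T; return q[:,:2]/q[:,2:]
def ray(c,uv):
    Rm,e,K=c; d=np.linalg.solve(K,[uv[0],uv[1],1.])*[1,-1,-1]; d=Rm@d; return e,d/np.linalg.norm(d)
def atz(c,uv,z):
    e,d=ray(c,uv); return e+d*(z-e[2])/d[2]
def tri(obs):
    A=np.zeros((3,3));b=np.zeros(3)
    for c,uv in obs:
        e,d=ray(c,uv);M=np.eye(3)-np.outer(d,d);A+=M;b+=M@e
    x=np.linalg.solve(A,b);return x,[np.round(proj(c,x)[0]-uv,1) for c,uv in obs]
def crop(f,x0,y0,x1,y1,k,fn):
    cv2.imwrite(fn,cv2.resize(f[y0:y1,x0:x1],None,fx=k,fy=k,interpolation=cv2.INTER_CUBIC))
E
python3 - <<'E'
from h import *
s,d=pickle.load(open("v0.pkl","rb"))
crop(d["side"]["frame"],180,60,340,180,5,"pics/s1.png")
crop(d["side"]["frame"],200,170,340,330,4,"pics/s2.png")
crop(d["top"]["frame"],90,130,210,220,6,"pics/t1.png")
crop(d["top"]["frame"],230,140,400,240,4,"pics/t2.png")
E
```

```text
(no output)
```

View pics/s1.png

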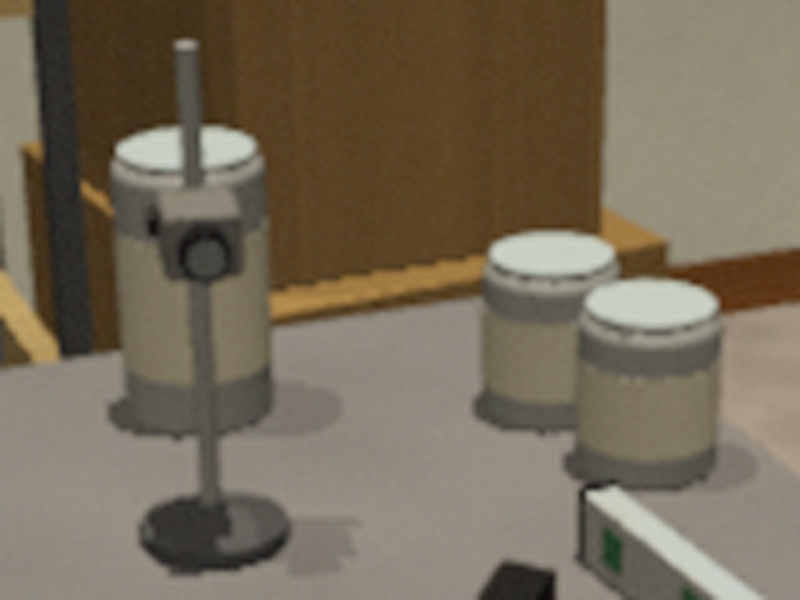

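View pics/s2.png

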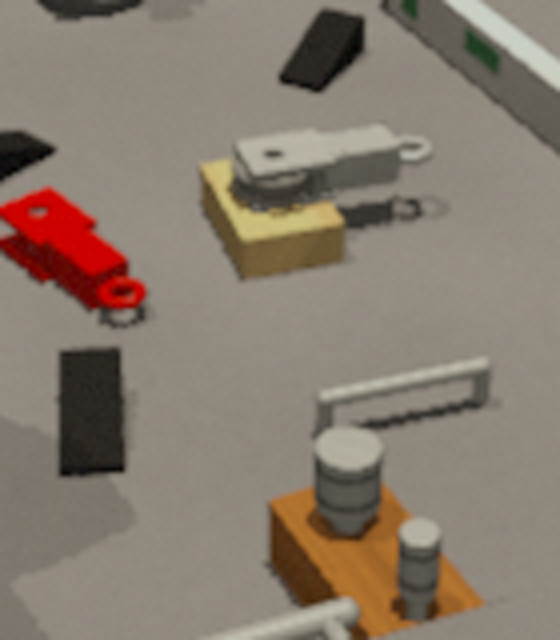

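View pics/t1.png

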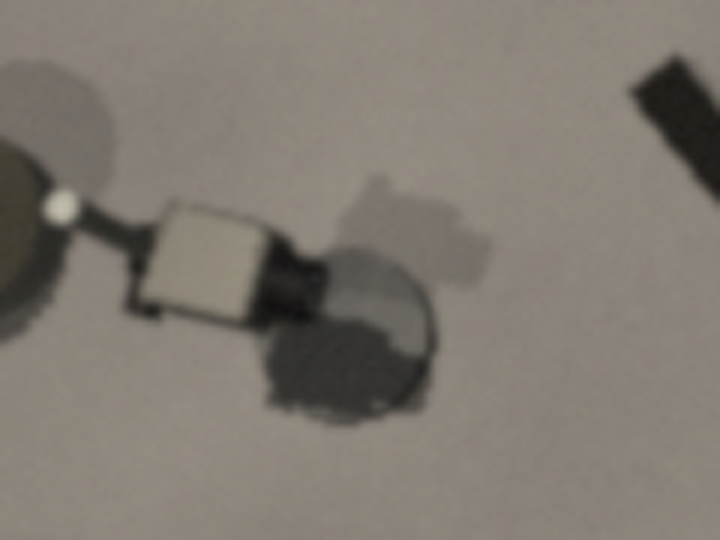

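View pics/t2.png

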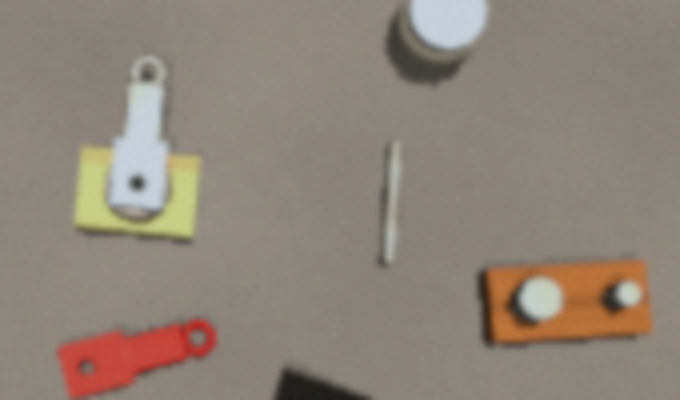

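```bash
python3 - <<'E'
from h import *
np.set_printoptions(precision=1,suppress=True)
s,d=pickle.load(open("v0.pkl","rb"))
t=cam(d["top"]);w=cam(d["wrist"],s);sd=cam(d["side"])
print("pin",tri([(t,(387,213.3)),(sd,(305.3,303))]),atz(t,(387,213.3),86),atz(sd,(305.3,303),86))
print("spare",atz(t,(230+540/4,140+298/4),86))
print("hole",tri([(t,(264.3,185.75)),(sd,(268.3,208.5))]),atz(t,(264.3,185.75),60),atz(sd,(268.3,208.5),60))
print("eye",atz(t,(267,157.8),45),atz(sd,(200+415/4,170+148/4),45))
print("lens",tri([(t,(144.7,178.8)),(sd,(221.4,111.4))]))
for z in (190,215,240): print(z,atz(t,(144.7,178.8),z),atz(sd,(221.4,111.4),z))
# foot ellipse & post
print("foot",atz(t,(90+350/6,130+337/6),5),atz(sd,(180+215/5,60+530/5),5))
print("posttop",atz(t,(90+62/6,130+206/6),324),atz(sd,(180+186/5,60+44/5),324))
for p in [(168,204),(268,235),(250,325),(148,295)]: print("box",atz(t,(90+p[0]/6,130+p[1]/6),240))
for n,p in dict(jar=(230+450/4,140+12/4),pullA=(230+396/4,140+146/4),pullB=(230+386/4,140+262/4),level1=(183,120),level2=(272,118)).items(): print(n,atz(t,p,40))
E
```

```text
pin (array([ 457.7, -373. ,   84.5]), [array([ 0.1, -0.4]), array([-0.7,  0.1])]) [ 456.2 -372.    86. ] [ 458.3 -374.7   86. ]
spare [ 451.1 -302.3   86. ]
hole (array([542.4,  18.6,  59.2]), [array([ 0.1, -0.3]), array([-0.3,  0.1])]) [541.4  18.9  60. ] [542.8  17.3  60. ]
eye [638.8  11.8  45. ] [643.   12.1  45. ]
lens (array([530.7, 363.3, 216.2]), [array([ 0. , -0.1]), array([-0.1,  0. ])])
190 [534.8 371.7 190. ] [552.4 435.8 190. ]
215 [530.5 363.7 215. ] [532.  366.5 215. ]
240 [526.2 355.8 240. ] [511.7 297.2 240. ]
foot [541.1 416.5   5. ] [544.1 421.6   5. ]
posttop [548.  447.8 324. ] [549.7 448.4 324. ]
box [567.4 434.4 240. ]
box [553.4 386.  240. ]
box [510.2 391.6 240. ]
box [523.6 440.7 240. ]
jar [ 695.8 -242.3   40. ]
pullA [ 579.9 -196.3   40. ]
pullB [ 482.5 -187.7   40. ]
level1 [766.7 301.2  40. ]
level2 [779.3  -2.7  40. ]
```

Emit:
jog_arm --rows '[{"x": 0.328,"y": 0.109,"z": -0.02,"twist": 1.38},{"x": 0.328,"y": 0.109,"z": -0.02,"twist": 1.38},{"x": 0.328,"y": 0.109,"z": -0.02,"twist": 1.38},{"x": 0.328,"y": 0.109,"z": -0.02,"twist": 1.38},{"x": 0.328,"y": 0.109,"z": -0.02,"twist": 1.38},{"x": 0.328,"y": 0.109,"z": -0.02,"twist": 1.38},{"x": 0.328,"y": 0.109,"z": -0.02,"twist": 1.38},{"x": 0.328,"y": 0.109,"z": -0.02,"twist": 1.38},{"x": 0.328,"y": 0.109,"z": -0.02,"twist": 1.38},{"x": 0.328,"y": 0.109,"z": -0.02,"twist": 1.38},{"x": 0.328,"y": 0.109,"z": -0.02,"twist": 1.38},{"x": 0.328,"y": 0.109,"z": -0.02,"twist": 1.38}]' --hand 1

```text
t: 1.15
position: [457.2, -373.4, 178.5]
orientation: [-3.138, -0.115, 0.002]
contact_force: [0.2, -0.6, 0.2]
gripper_width: 85.5
```

```bash
cat > snap.py <<'E'
from h import *
from station import sense,get_image
import sys
def snap(tag,names=("wrist",)):
    s=sense();d={}
    for n in names:
        d[n]=get_image(n);cv2.imwrite(f"pics/{n}{tag}.png",d[n]["frame"])
    pickle.dump((s,d),open(f"v{tag}.pkl","wb"))
    print(round(s["t"],2),np.round(s["position"],1),np.round(s["joint_pos"],2),"F",np.round(s["contact_force"],1),"w",round(s["gripper_width"],1))
    Rm=R.from_rotvec(s["orientation"]).as_matrix();print("toolx ang",np.degrees(np.arctan2(Rm[1,0],Rm[0,0])).round(2),"z",Rm[:,2].round(3))
if __name__=="__main__": snap(sys.argv[1],sys.argv[2:] or ("wrist",))
E
python3 snap.py 1
```

```text
1.15 [ 457.2 -373.4  178.5] [-0.68  0.43  0.22  1.36 -0.    0.81] F [ 0.2 -0.6  0.2] w 85.5
toolx ang 4.21 z [-0.001  0.001 -1.   ]
```

View pics/wrist1.png

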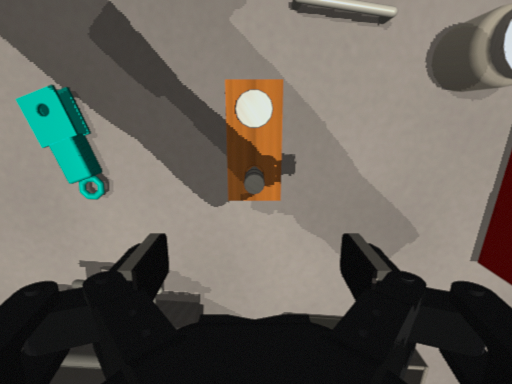

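```bash
python3 - <<'E'
from h import *
np.set_printoptions(precision=1,suppress=True)
s,d=pickle.load(open("v1.pkl","rb"));w=cam(d["wrist"],s)
f=d["wrist"]["frame"];crop(f,200,60,320,220,4,"pics/w1c.png")
s0,d0=pickle.load(open("v0.pkl","rb"))
print(atz(w,(254,179),86),tri([(w,(254,179)),(cam(d0["top"]),(387,213.3)),(cam(d0["side"]),(305.3,303))]))
print("spare",atz(w,(254,108),86))
print("pred head top/shoulder at 457,-373",proj(w,[[457,-373,86],[457,-373,50]]))
E
```

```text
[ 456.7 -368.1   86. ] (array([ 457.6, -371.2,   83.3]), [array([0.7, 2.6]), array([-0.5, -0.4]), array([-1.2,  0.1])])
spare [ 451.9 -303.3   86. ]
pred head top/shoulder at 457,-373 [[253.9 184. ]
 [254.  176.2]]
```

View pics/w1c.png

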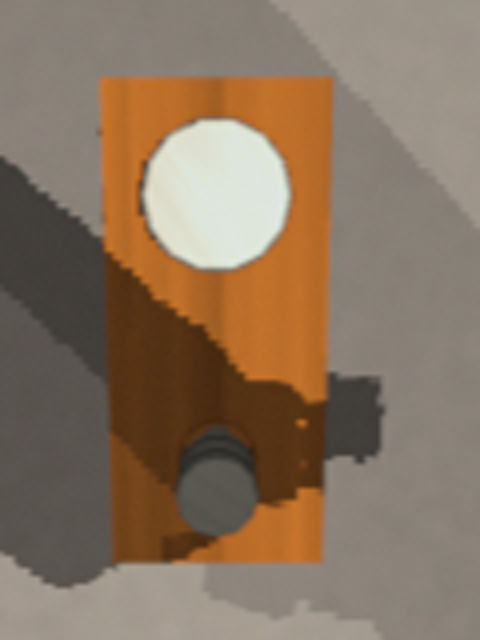

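Emit:
jog_arm --rows '[{"x": 0,"y": 0,"z": -0.04,"twist": 0},{"x": 0,"y": 0,"z": -0.08,"twist": 0},{"x": 0,"y": 0,"z": -0.11,"twist": 0},{"x": 0,"y": 0,"z": -0.122,"twist": 0},{"x": 0,"y": 0,"z": -0.122,"twist": 0}]'

```text
t: 1.62
position: [453.6, -372.0, 53.0]
orientation: [-3.134, -0.104, 0.01]
contact_force: [-0.1, -1.4, -0.7]
gripper_width: 85.7
```

Emit:
jog_arm --rows '[{"x": 0,"y": 0,"z": 0,"twist": 0},{"x": 0,"y": 0,"z": 0,"twist": 0},{"x": 0,"y": 0,"z": 0,"twist": 0},{"x": 0,"y": 0,"z": 0,"twist": 0},{"x": 0,"y": 0,"z": 0,"twist": 0},{"x": 0,"y": 0,"z": 0,"twist": 0},{"x": 0,"y": 0,"z": 0,"twist": 0},{"x": 0,"y": 0,"z": 0,"twist": 0},{"x": 0,"y": 0,"z": 0,"twist": 0}]' --hand -1 --force 50

```text
t: 2.37
position: [457.0, -374.0, 57.5]
orientation: [3.14, 0.11, 0.0]
contact_force: [-0.7, 0.7, 0.6]
gripper_width: 0.1
```

```bash
python3 snap.py 2
```

```text
2.37 [ 457.  -374.    57.5] [-0.69  0.51  0.02  1.08 -0.    0.81] F [-0.7  0.7  0.6] w 0.1
toolx ang 4.01 z [ 0. -0. -1.]
```

View pics/wrist2.png

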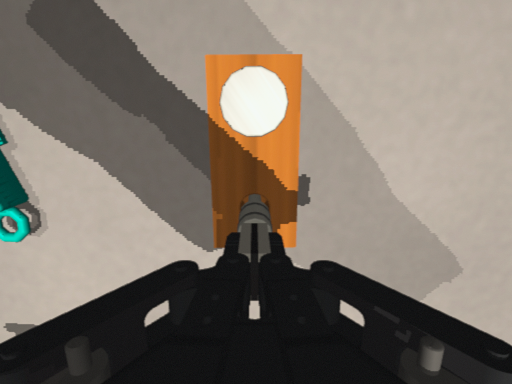

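```bash
python3 - <<'E'
from h import *
np.set_printoptions(precision=1,suppress=True)
s,d=pickle.load(open("v2.pkl","rb"));w=cam(d["wrist"],s)
crop(d["wrist"]["frame"],190,160,330,280,5,"pics/w2c.png")
print(proj(w,[[457,-373,86],[457,-373,50],[457,-373,68],[457,-374,57.5]]))
E
python3 snap.py 2b side
```

```text
[[254.1 234.7]
 [254.1 212.9]
 [254.1 222.7]
 [254.  218.2]]
2.42 [ 456.9 -374.    57.4] [-0.69  0.51  0.02  1.08 -0.    0.81] F [-0.6 -0.5 -0.4] w -0.1
toolx ang 4.01 z [-0.  0. -1.]
```

View pics/w2c.png

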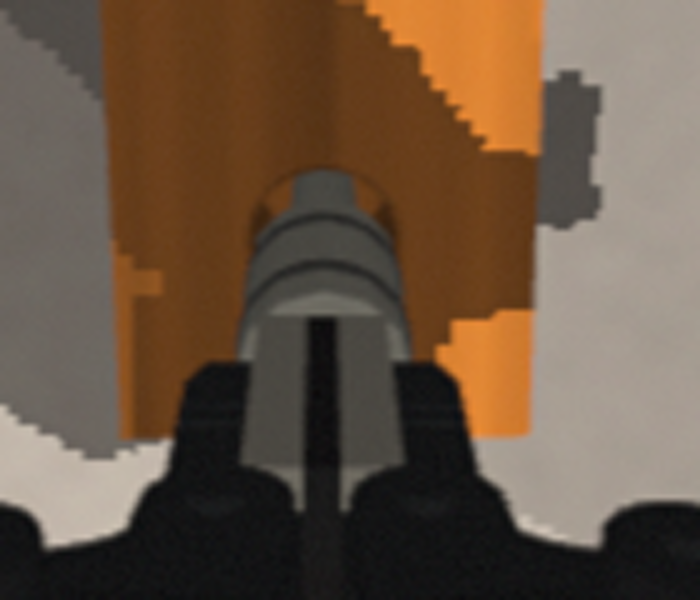

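View pics/side2b.png

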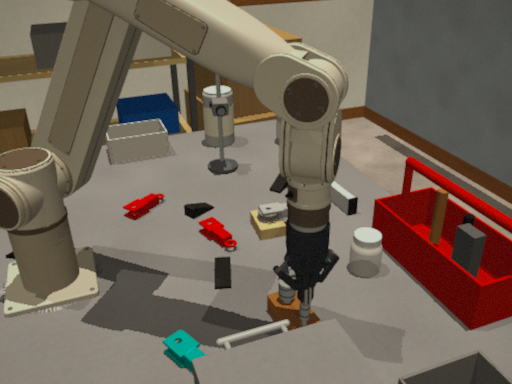

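Emit:
jog_arm --rows '[{"x": 0,"y": 0,"z": 0.03,"twist": 0},{"x": 0,"y": 0,"z": 0.06,"twist": 0},{"x": 0,"y": 0,"z": 0.1,"twist": 0},{"x": 0,"y": 0,"z": 0.1,"twist": 0},{"x": 0,"y": 0,"z": 0.1,"twist": 0}]'

```text
t: 2.88
position: [458.8, -375.6, 160.7]
orientation: [3.135, 0.11, 0.008]
contact_force: [-0.6, -0.0, -0.6]
gripper_width: -0.2
```

```bash
python3 snap.py 3 wrist side top; python3 - <<'E'
from h import *
s,d=pickle.load(open("v3.pkl","rb"));w=cam(d["wrist"],s)
crop(d["wrist"]["frame"],190,60,330,250,3,"pics/w3c.png")
crop(d["side"]["frame"],250,240,350,340,5,"pics/s3c.png")
print(proj(w,[[457,-373,86],[457,-373,50],[457,-373,68]]),proj(w,s["position"]))
E
```

```text
2.88 [ 458.8 -375.6  160.7] [-0.69  0.44  0.18  1.31 -0.    0.81] F [-0.6 -0.  -0.6] w -0.2
toolx ang 4.01 z [ 0.005 -0.004 -1.   ]
[[251.79336271 185.69422961]
 [251.88978514 176.98225512]
 [251.84463634 181.06154635]] [[253.92846406 218.25515501]]
```

View pics/w3c.png

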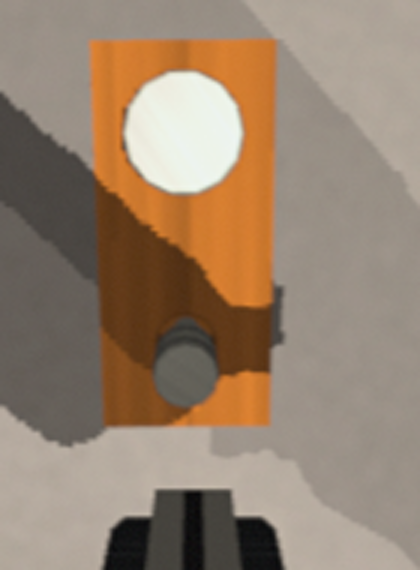

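View pics/s3c.png

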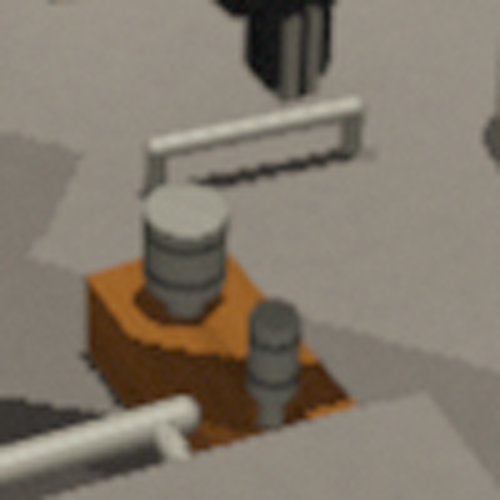

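```bash
python3 - <<'E'
from h import *
np.set_printoptions(precision=1,suppress=True)
s,d=pickle.load(open("v3.pkl","rb"))
for n in("side","top"): print(n,proj(cam(d[n]),[s["position"],[457,-373,86],[457,-373,50]]))
crop(d["top"]["frame"],340,180,440,260,6,"pics/t3c.png")
s,d=pickle.load(open("v2b.pkl","rb"))
print(proj(cam(d["side"]),[s["position"],[457,-373,86],[457,-373,50]]))
crop(d["side"]["frame"],250,240,350,340,6,"pics/s2bc.png")
E
```

```text
side [[307.  271.1]
 [304.3 302.6]
 [303.8 317.2]]
top [[395.9 210.3]
 [387.3 213.1]
 [383.9 214. ]]
[[304.1 314.6]
 [304.3 302.6]
 [303.8 317.2]]
```

View pics/s2bc.png

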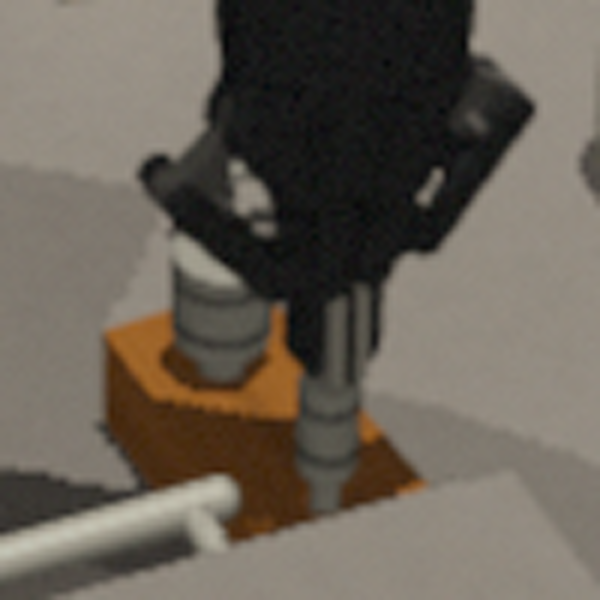

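View pics/t3c.png

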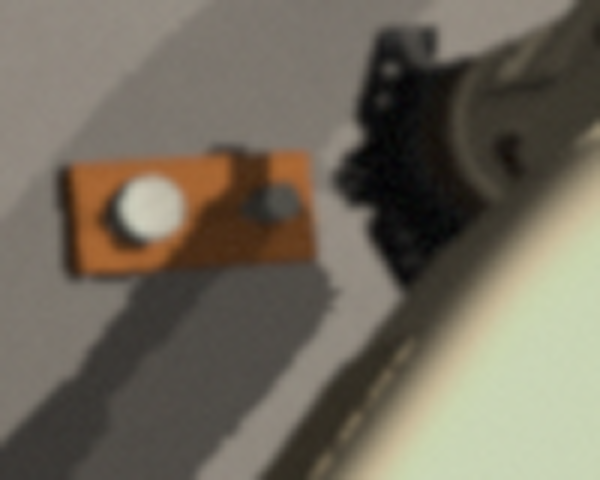

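```bash
python3 - <<'E'
from h import *
np.set_printoptions(precision=1,suppress=True)
s,d=pickle.load(open("v3.pkl","rb"))
Rm=R.from_rotvec(s["orientation"]).as_matrix()
for off in(0,-10,-20,-30,-40):
    P=[s["position"]+Rm@[0,y,off] for y in(-11,0,11)]
    print(off,*[proj(cam(d[n],s),P).ravel() for n in("wrist","side","top")])
E
```

```text
0 [253.9 201.9 253.9 218.3 253.9 234.1] [304.  267.8 307.  271.1 310.1 274.5] [392.3 210.5 395.9 210.3 399.6 210.1]
-10 [253.9 206.9 253.9 224.  253.9 240.6] [304.1 263.3 307.1 266.6 310.3 270. ] [393.3 210.2 397.1 210.  400.8 209.8]
-20 [253.9 212.4 253.9 230.4 253.9 247.8] [304.2 258.8 307.3 262.1 310.4 265.4] [394.4 209.9 398.2 209.7 401.9 209.5]
-30 [253.9 218.6 253.9 237.6 253.9 256. ] [304.3 254.2 307.4 257.5 310.6 260.8] [395.6 209.6 399.3 209.4 403.1 209.2]
-40 [253.9 225.6 253.9 245.8 253.9 265.2] [304.4 249.6 307.5 252.8 310.7 256.1] [396.7 209.3 400.5 209.1 404.3 208.9]
```

Emit:
jog_arm --rows '[{"x": 0,"y": 0,"z": 0,"twist": 0},{"x": 0,"y": 0,"z": 0,"twist": 0},{"x": 0,"y": 0.0005,"z": 0,"twist": 0},{"x": 0,"y": 0.0005,"z": 0,"twist": 0},{"x": 0,"y": 0.0005,"z": -0.03,"twist": 0},{"x": 0,"y": 0.0005,"z": -0.06,"twist": 0},{"x": 0,"y": 0.0005,"z": -0.09,"twist": 0},{"x": 0,"y": 0.0005,"z": -0.11,"twist": 0},{"x": 0,"y": 0.0005,"z": -0.125,"twist": 0},{"x": 0,"y": 0.0005,"z": -0.136,"twist": 0},{"x": 0,"y": 0.0005,"z": -0.136,"twist": 0},{"x": 0,"y": 0.0005,"z": -0.136,"twist": 0}]' --hand 1

```text
t: 4.03
position: [456.8, -373.4, 21.1]
orientation: [-3.139, -0.11, 0.001]
contact_force: [1.3, -0.6, 0.1]
gripper_width: 85.4
```

```bash
python3 snap.py 4 wrist side; python3 - <<'E'
from h import *
s,d=pickle.load(open("v4.pkl","rb"));w=cam(d["wrist"],s)
crop(d["side"]["frame"],250,240,350,340,6,"pics/s4c.png")
E
```

```text
4.03 [ 456.8 -373.4   21.1] [-0.69  0.55 -0.02  1.    0.    0.82] F [ 1.3 -0.6  0.1] w 85.4
toolx ang 4.01 z [-0.001  0.001 -1.   ]
```

View pics/wrist4.png

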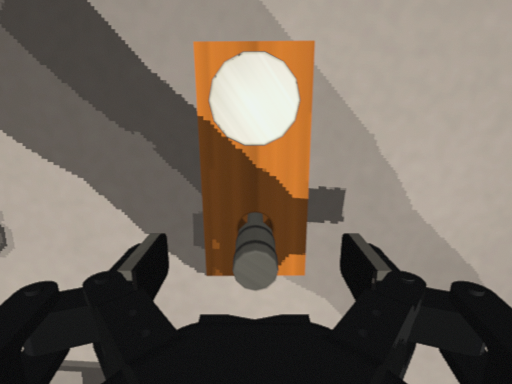

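View pics/s4c.png

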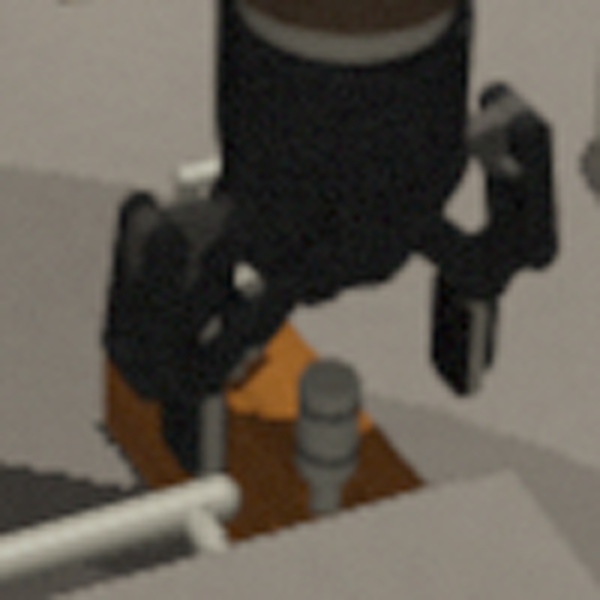

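Emit:
jog_arm --rows '[{"x": 0,"y": 0,"z": 0,"twist": 0},{"x": 0,"y": 0,"z": 0,"twist": 0},{"x": 0,"y": 0,"z": 0,"twist": 0},{"x": 0,"y": 0,"z": 0,"twist": 0},{"x": 0,"y": 0,"z": 0,"twist": 0},{"x": 0,"y": 0,"z": 0,"twist": 0},{"x": 0,"y": 0,"z": 0,"twist": 0},{"x": 0,"y": 0,"z": 0,"twist": 0}]' --hand -1 --force 60

```text
t: 4.8
position: [457.1, -373.7, 21.8]
orientation: [3.139, 0.11, 0.001]
contact_force: [0.3, 0.7, 1.6]
gripper_width: 18.3
```

```bash
python3 snap.py 5 wrist side; python3 - <<'E'
from h import *
s,d=pickle.load(open("v5.pkl","rb"));w=cam(d["wrist"],s)
crop(d["side"]["frame"],250,240,350,340,6,"pics/s5c.png")
E
```

```text
4.8 [ 457.1 -373.7   21.8] [-0.69  0.55 -0.02  1.    0.    0.82] F [0.3 0.7 1.6] w 18.3
toolx ang 4.01 z [ 0.001 -0.    -1.   ]
```

View pics/wrist5.png

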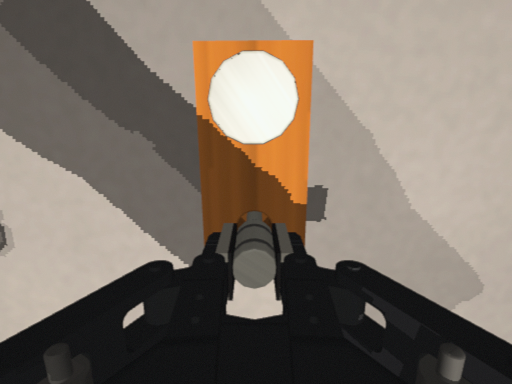

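View pics/s5c.png

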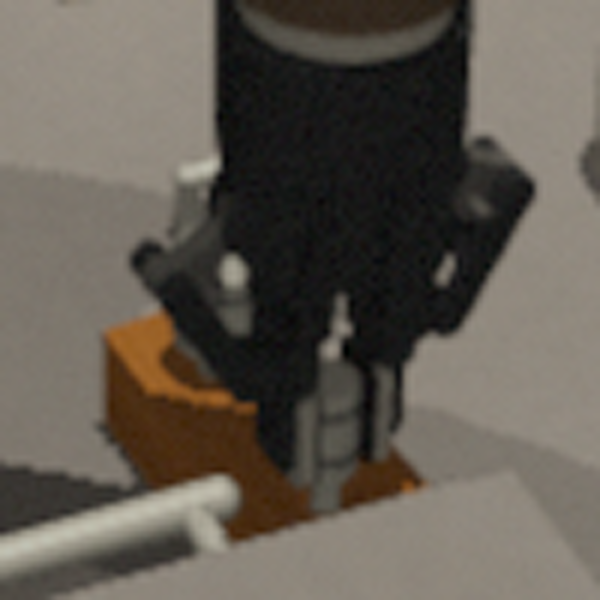

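Emit:
jog_arm --rows '[{"x": 0,"y": 0,"z": 0,"twist": 0},{"x": 0,"y": 0,"z": 0,"twist": 0},{"x": 0,"y": 0,"z": 0,"twist": 0},{"x": 0,"y": 0,"z": 0.006,"twist": 0},{"x": 0,"y": 0,"z": 0.012,"twist": 0},{"x": 0,"y": 0,"z": 0.012,"twist": 0}]' --hand -0.2

```text
t: 5.4
position: [457.9, -374.4, 35.1]
orientation: [3.138, 0.11, 0.003]
contact_force: [0.2, 0.0, 0.6]
gripper_width: 33.7
```

Emit:
jog_arm --rows '[{"x": 0,"y": 0,"z": 0,"twist": 0},{"x": 0,"y": 0,"z": 0,"twist": 0},{"x": 0,"y": 0,"z": 0,"twist": 0},{"x": 0,"y": 0,"z": 0,"twist": 0},{"x": 0,"y": 0,"z": 0,"twist": 0},{"x": 0,"y": 0,"z": 0,"twist": 0}]' --hand -1 --force 60

```text
t: 5.9
position: [457.3, -374.0, 34.2]
orientation: [3.139, 0.11, 0.002]
contact_force: [0.2, 0.4, 5.2]
gripper_width: 18.1
```

```bash
python3 snap.py 6 wrist side; python3 - <<'E'
from h import *
s,d=pickle.load(open("v6.pkl","rb"));w=cam(d["wrist"],s)
crop(d["side"]["frame"],250,240,350,340,6,"pics/s6c.png")
crop(d["wrist"]["frame"],190,180,330,300,5,"pics/w6c.png")
E
```

```text
5.9 [ 457.3 -374.    34.2] [-0.69  0.53 -0.01  1.03 -0.    0.82] F [0.2 0.4 5.2] w 18.1
toolx ang 4.01 z [ 0.001 -0.001 -1.   ]
```

View pics/w6c.png

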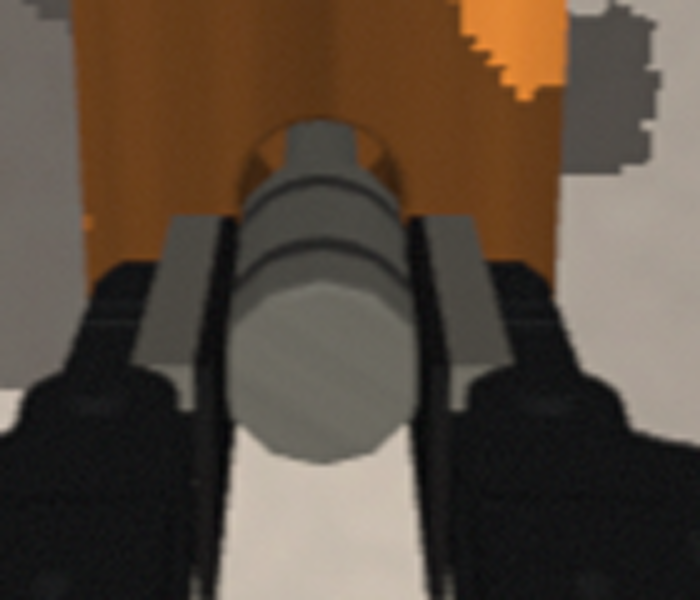

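View pics/s6c.png

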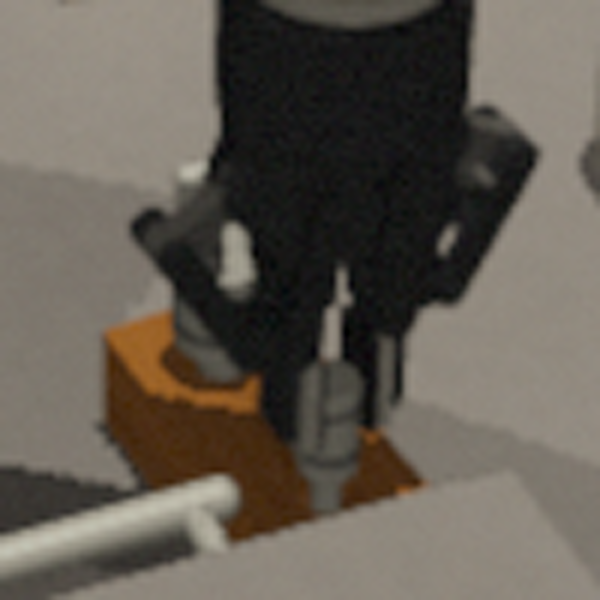

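Emit:
jog_arm --rows '[{"x": 0,"y": 0,"z": 0.03,"twist": 0},{"x": 0,"y": 0,"z": 0.06,"twist": 0},{"x": 0,"y": 0,"z": 0.09,"twist": 0},{"x": 0,"y": 0,"z": 0.11,"twist": 0},{"x": 0,"y": 0,"z": 0.11,"twist": 0}]'

```text
t: 6.42
position: [459.3, -375.4, 148.2]
orientation: [3.134, 0.11, 0.01]
contact_force: [1.6, -0.6, 0.6]
gripper_width: 17.9
```

Emit:
jog_arm --rows '[{"x": 0.008,"y": 0.035,"z": 0,"twist": 0},{"x": 0.016,"y": 0.07,"z": 0,"twist": 0},{"x": 0.024,"y": 0.105,"z": 0,"twist": 0},{"x": 0.032,"y": 0.14,"z": 0,"twist": 0},{"x": 0.04,"y": 0.18,"z": 0,"twist": 0},{"x": 0.05,"y": 0.22,"z": 0,"twist": 0},{"x": 0.06,"y": 0.26,"z": 0,"twist": 0},{"x": 0.068,"y": 0.3,"z": 0,"twist": 0},{"x": 0.076,"y": 0.335,"z": 0,"twist": 0},{"x": 0.081,"y": 0.365,"z": 0,"twist": 0},{"x": 0.085,"y": 0.385,"z": 0,"twist": 0},{"x": 0.085,"y": 0.3915,"z": -0.02,"twist": 0}]'

```text
t: 7.42
position: [544.6, 21.6, 125.1]
orientation: [-3.138, -0.117, -0.009]
contact_force: [1.4, -0.5, -0.4]
gripper_width: 17.8
```

Emit:
jog_arm --rows '[{"x": 0,"y": 0,"z": 0,"twist": 0},{"x": 0,"y": 0,"z": 0,"twist": 0},{"x": 0,"y": 0,"z": 0,"twist": 0}]'

```text
t: 7.67
position: [541.1, 17.2, 122.7]
orientation: [3.139, 0.109, -0.003]
contact_force: [0.2, -0.2, -0.9]
gripper_width: 17.7
```

```bash
python3 snap.py 7 wrist side; python3 - <<'E'
from h import *
s,d=pickle.load(open("v7.pkl","rb"));w=cam(d["wrist"],s)
crop(d["side"]["frame"],210,140,350,250,5,"pics/s7c.png")
crop(d["wrist"]["frame"],170,150,330,280,5,"pics/w7c.png")
E
```

```text
7.67 [541.1  17.2 122.7] [ 0.03  0.37 -0.02  1.18 -0.    1.53] F [ 0.2 -0.2 -0.9] w 17.7
toolx ang 3.97 z [-0.002 -0.    -1.   ]
```

View pics/wrist7.png

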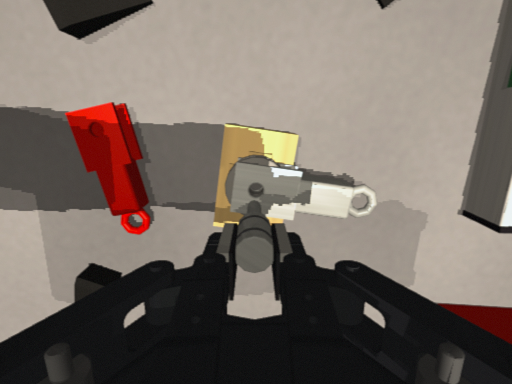

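View pics/w7c.png

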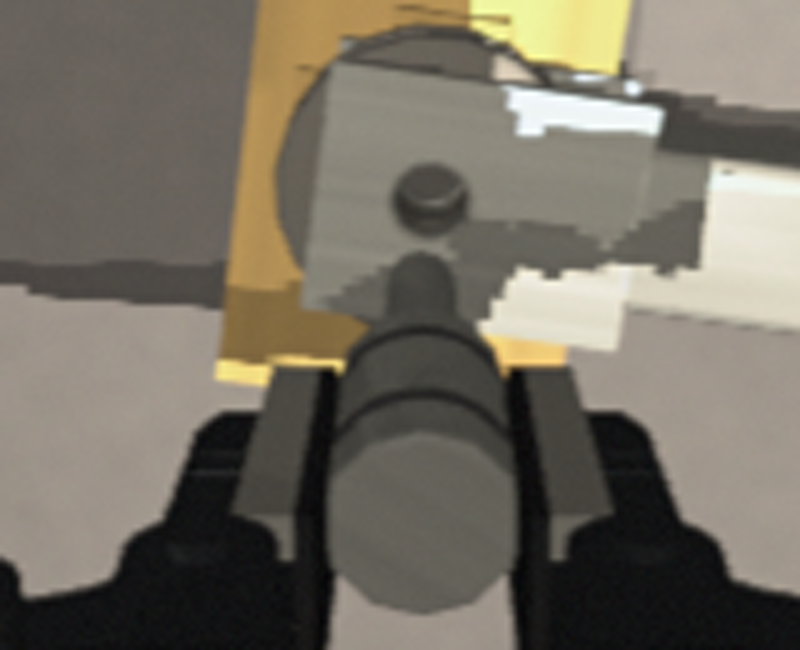

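View pics/s7c.png

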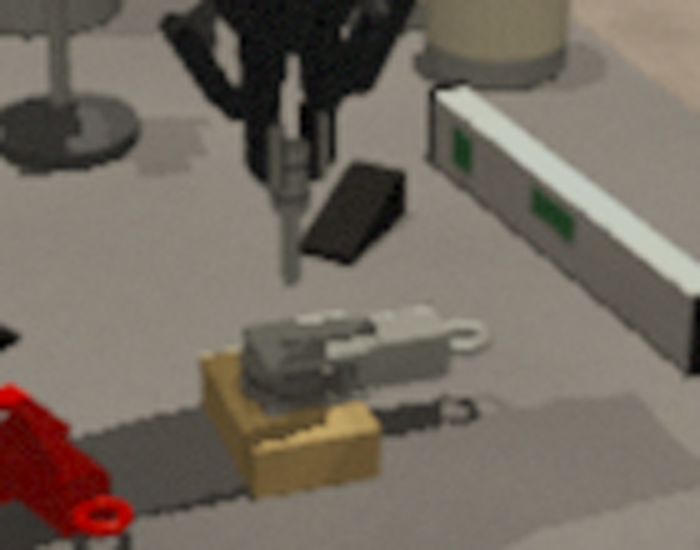

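```bash
cat > m7.py <<'E'
from h import *
np.set_printoptions(precision=1,suppress=True)
s,d=pickle.load(open("v7.pkl","rb"));w=cam(d["wrist"],s);sd=cam(d["side"])
hz=s["position"][2]-34.2
print("hole",atz(w,(256.2,190),60))
print("head",atz(w,(254.4,254),86+hz))
for z in(6,): print("tip",atz(w,(254.4,202.5),z+hz))
Pt=atz(w,(254.4,254),86+hz)
print("pred tip upright",proj(w,Pt-[0,0,80]), "side",proj(sd,[Pt-[0,0,80],Pt,Pt-[0,0,36]]))
th=np.linspace(0,2*np.pi,9)
h=atz(w,(256.2,190),60)
print("holerim w7c",((proj(w,h+6.5*np.c_[np.cos(th),np.sin(th),0*th])-[170,150])*5))
print("tiprim w7c",((proj(w,Pt-[0,0,80]+2.5*np.c_[np.cos(th),np.sin(th),0*th])-[170,150])*5)[::2])
print("headrim",((proj(w,Pt+10*np.c_[np.cos(th),np.sin(th),0*th])-[170,150])*5)[::2])
for p in((327,63),(665,105),(618,352),(302,305)):print(atz(w,(170+p[0]/5,150+p[1]/5),60))
E
python3 m7.py
```

```text
hole [542.7  19.6  60. ]
head [541.4  18.8 174.5]
tip [541.3  19.1  94.5]
pred tip upright [[254.5 202.9]] side [[267.5 196.8]
 [267.3 168.8]
 [267.4 181.6]]
holerim w7c [[468.9 202.6]
 [459.9 175.8]
 [433.8 163.1]
 [406.  172.1]
 [393.  197.4]
 [402.4 224. ]
 [428.3 236.4]
 [455.8 227.6]
 [468.9 202.6]]
tiprim w7c [[439.6 265.7]
 [423.9 248.4]
 [405.8 263.4]
 [421.5 280.6]
 [439.6 265.7]]
headrim [[528.3 526.9]
 [429.6 421.4]
 [315.5 513.1]
 [414.6 614.9]
 [528.3 526.9]]
[523.7  41.9  60. ]
[580.7  38.8  60. ]
[577.5  -5.6  60. ]
[521.6  -0.9  60. ]
```

Emit:
jog_arm --rows '[{"x": 0.0013,"y": 0.0004,"z": -0.014,"twist": 0},{"x": 0.0013,"y": 0.0004,"z": -0.028,"twist": 0},{"x": 0.0013,"y": 0.0004,"z": -0.028,"twist": 0},{"x": 0.0013,"y": 0.0004,"z": -0.028,"twist": 0}]'

```text
t: 8.1
position: [542.7, 17.4, 95.4]
orientation: [3.14, 0.108, -0.002]
contact_force: [-0.5, 0.7, -0.1]
gripper_width: 18.0
```

```bash
python3 snap.py 8 wrist; python3 - <<'E'
from h import *
s,d=pickle.load(open("v8.pkl","rb"));w=cam(d["wrist"],s)
crop(d["wrist"]["frame"],195,150,315,240,6,"pics/w8c.png")
E
```

```text
8.1 [542.7  17.4  95.4] [ 0.03  0.39 -0.06  1.12 -0.    1.53] F [-0.5  0.7 -0.1] w 18.0
toolx ang 3.93 z [-0.001 -0.    -1.   ]
```

View pics/w8c.png

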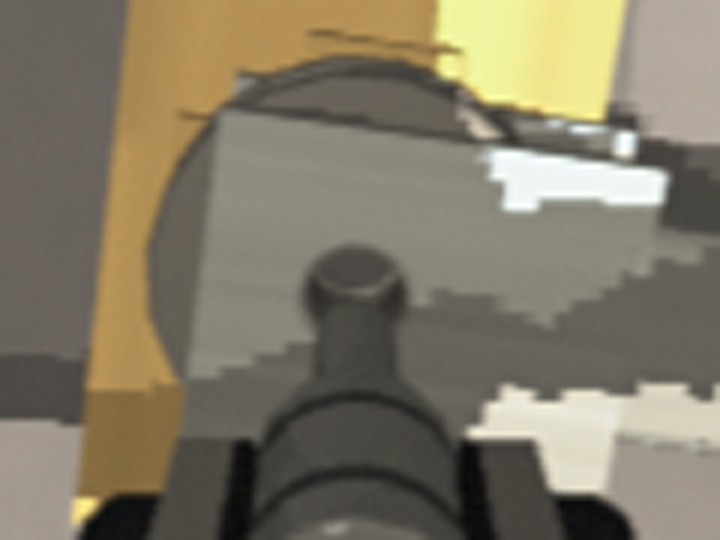

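```bash
python3 - <<'E'
from h import *
np.set_printoptions(precision=1,suppress=True)
s,d=pickle.load(open("v8.pkl","rb"));w=cam(d["wrist"],s)
th=np.linspace(0,2*np.pi,5)
for y in(18.5,19.5,20.5):
  print(y,((proj(w,np.array([542.6,y,60])+6.5*np.c_[np.cos(th),np.sin(th),0*th])-[195,150])*6).ravel())
hz=s["position"][2]-34.2
for y in(18,19,20): print("tip",((proj(w,np.array([542.9,y,6+hz])+2.5*np.c_[np.cos(th),np.sin(th),0*th])-[195,150])*6).ravel())
E
```

```text
18.5 [404.5 307.3 357.1 254.7 302.6 300.5 350.1 352.3 404.5 307.3]
19.5 [405.1 299.8 357.7 247.1 303.1 293.  350.6 344.9 405.1 299.8]
20.5 [405.8 292.3 358.3 239.4 303.6 285.4 351.2 337.5 405.8 292.3]
tip [375.9 326.3 357.  305.6 335.4 323.6 354.2 344.2 375.9 326.3]
tip [376.5 318.6 357.6 297.8 335.9 315.9 354.8 336.5 376.5 318.6]
tip [377.  310.8 358.2 290.  336.5 308.1 355.3 328.8 377.  310.8]
```

Emit:
jog_arm --rows '[{"x": -0.0002,"y": 0.0007,"z": 0,"twist": 0},{"x": -0.0002,"y": 0.0007,"z": -0.006,"twist": 0},{"x": -0.0002,"y": 0.0007,"z": -0.012,"twist": 0},{"x": -0.0002,"y": 0.0007,"z": -0.016,"twist": 0},{"x": -0.0002,"y": 0.0007,"z": -0.016,"twist": 0}]'

```text
t: 8.57
position: [542.0, 19.0, 78.1]
orientation: [3.14, 0.11, -0.004]
contact_force: [-0.7, 0.4, -0.9]
gripper_width: 17.8
```

Emit:
jog_arm --rows '[{"x": 0,"y": 0,"z": -0.005,"twist": 0},{"x": 0,"y": 0,"z": -0.01,"twist": 0},{"x": 0,"y": 0,"z": -0.015,"twist": 0},{"x": 0,"y": 0,"z": -0.019,"twist": 0},{"x": 0,"y": 0,"z": -0.019,"twist": 0}]'

```text
t: 8.98
position: [542.1, 19.0, 59.1]
orientation: [-3.14, -0.11, 0.003]
contact_force: [-0.3, 0.3, -1.5]
gripper_width: 18.0
```

```bash
python3 snap.py 9 wrist
```

```text
8.98 [542.1  19.   59.1] [ 0.04  0.43 -0.11  1.03  0.    1.54] F [-0.3  0.3 -1.5] w 18.0
toolx ang 4.01 z [-0.002 -0.    -1.   ]
```

View pics/wrist9.png

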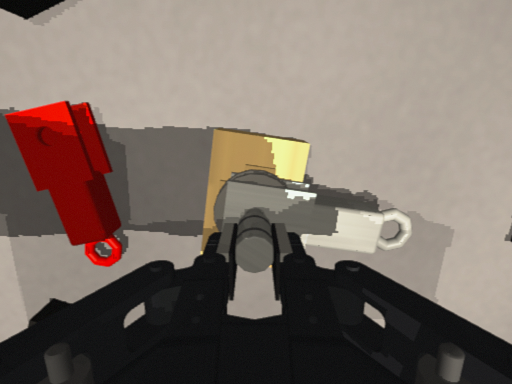

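Emit:
jog_arm --rows '[{"x": 0,"y": 0,"z": -0.004,"twist": 0},{"x": 0,"y": 0,"z": -0.008,"twist": 0},{"x": 0,"y": 0,"z": -0.011,"twist": 0},{"x": 0,"y": 0,"z": -0.0135,"twist": 0},{"x": 0,"y": 0,"z": -0.015,"twist": 0},{"x": 0,"y": 0,"z": -0.015,"twist": 0}]'

```text
t: 9.53
position: [542.7, 19.0, 44.9]
orientation: [-3.14, -0.11, 0.001]
contact_force: [-0.1, -0.1, -0.1]
gripper_width: 17.9
```

```bash
python3 snap.py 10 wrist side; python3 - <<'E'
from h import *
s,d=pickle.load(open("v10.pkl","rb"));w=cam(d["wrist"],s)
crop(d["wrist"]["frame"],175,150,335,290,5,"pics/w10c.png")
crop(d["side"]["frame"],210,140,350,250,5,"pics/s10c.png")
E
```

```text
9.53 [542.7  19.   44.9] [ 0.03  0.44 -0.13  1.    0.    1.54] F [-0.1 -0.1 -0.1] w 17.9
toolx ang 4.01 z [-0.001 -0.    -1.   ]
```

View pics/w10c.png

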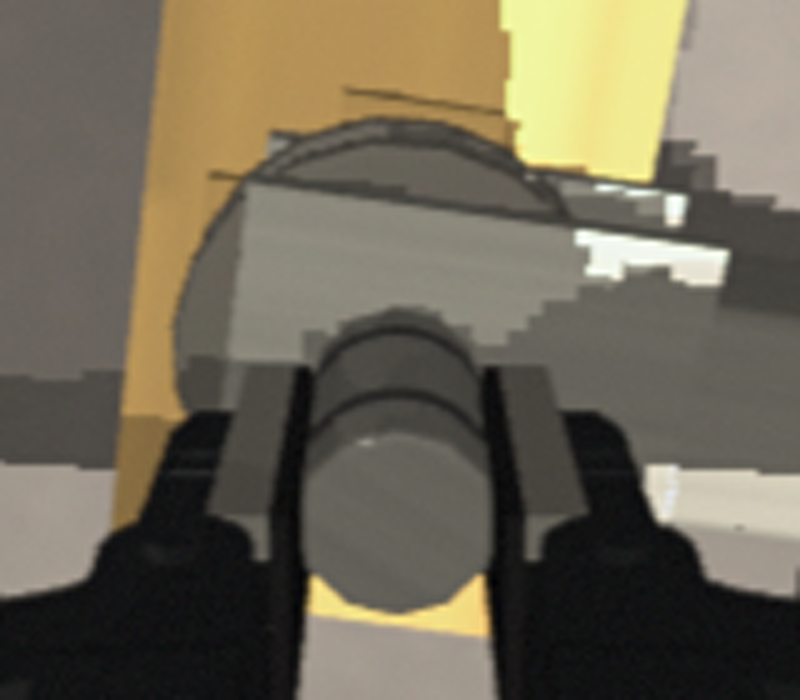

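View pics/s10c.png

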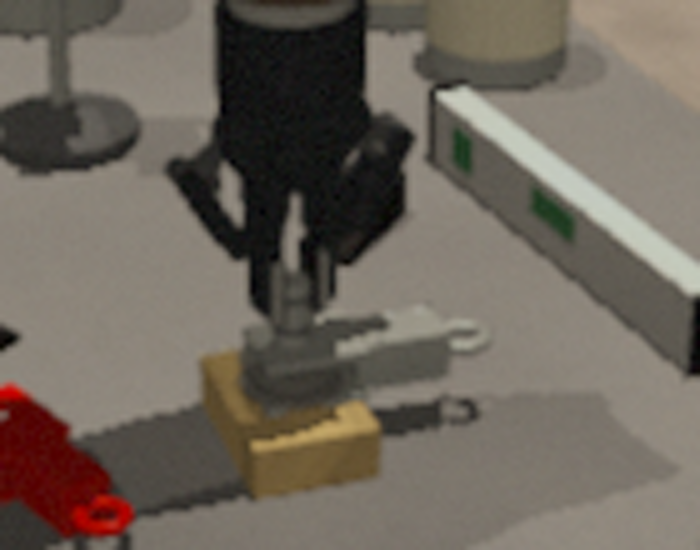

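Emit:
jog_arm --rows '[{"x": 0,"y": 0,"z": -0.001,"twist": 0},{"x": 0,"y": 0,"z": -0.0015,"twist": 0},{"x": 0,"y": 0,"z": -0.0015,"twist": 0}]'

```text
t: 9.88
position: [543.3, 19.0, 44.4]
orientation: [3.14, 0.11, 0.001]
contact_force: [-0.7, 0.0, 1.4]
gripper_width: 17.6
```

Emit:
jog_arm --rows '[{"x": 0,"y": 0,"z": -0.001,"twist": 0},{"x": 0,"y": 0,"z": -0.002,"twist": 0},{"x": 0,"y": 0,"z": -0.002,"twist": 0}]'

```text
t: 10.13
position: [543.5, 19.0, 44.2]
orientation: [3.14, 0.11, 0.003]
contact_force: [-4.9, 0.0, 14.7]
gripper_width: 17.8
```

Emit:
jog_arm --rows '[{"x": 0,"y": 0,"z": 0.0025,"twist": 0},{"x": 0,"y": 0,"z": 0.0025,"twist": 0},{"x": 0,"y": 0,"z": 0.0025,"twist": 0},{"x": 0,"y": 0,"z": 0.0025,"twist": 0},{"x": 0,"y": 0,"z": 0.0025,"twist": 0}]' --hand 0.2

```text
t: 10.55
position: [542.8, 19.0, 44.0]
orientation: [3.14, 0.11, -0.001]
contact_force: [0.0, 0.0, 0.9]
gripper_width: 51.7
```

Emit:
jog_arm --rows '[{"x": 0,"y": 0,"z": 0.02,"twist": 0},{"x": 0,"y": 0,"z": 0.05,"twist": 0},{"x": 0,"y": 0,"z": 0.08,"twist": 0},{"x": 0,"y": 0,"z": 0.1,"twist": 0},{"x": 0.0,"y": 0,"z": 0.1,"twist": 0}]' --hand 1

```text
t: 10.97
position: [546.4, 19.1, 149.3]
orientation: [-3.14, -0.11, -0.014]
contact_force: [1.2, -0.8, 0.6]
gripper_width: 85.4
```

```bash
python3 snap.py 11 wrist side; python3 - <<'E'
from h import *
s,d=pickle.load(open("v11.pkl","rb"));w=cam(d["wrist"],s)
crop(d["wrist"]["frame"],175,120,395,280,3.6,"pics/w11c.png")
crop(d["side"]["frame"],210,140,350,250,5,"pics/s11c.png")
s,d=pickle.load(open("v6.pkl","rb"));c=cam(d["side"])
for z in(50,55,60,65,70):print(z,proj(c,[[470,-384,z],[470,-373,z],[457,-373,z]]).round(1).ravel())
E
```

```text
10.97 [546.4  19.1 149.3] [0.04 0.35 0.02 1.24 0.   1.54] F [ 1.2 -0.8  0.6] w 85.4
toolx ang 4.01 z [ 0.009  0.    -1.   ]
50 [312.5 319.2 309.9 315.5 303.8 317.2]
55 [312.6 317.2 310.  313.5 303.8 315.2]
60 [312.7 315.2 310.1 311.5 303.9 313.2]
65 [312.8 313.2 310.2 309.4 304.  311.2]
70 [312.9 311.1 310.2 307.4 304.1 309.2]
```

View pics/w11c.png

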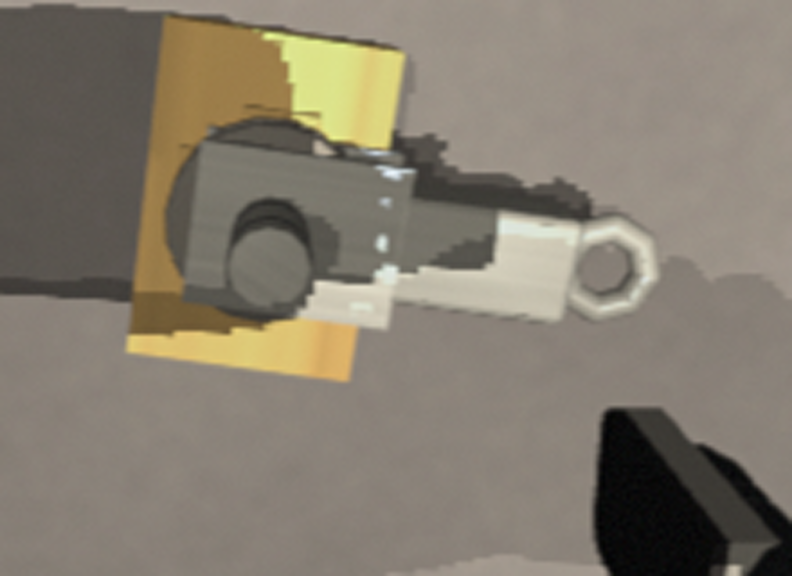

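View pics/s11c.png

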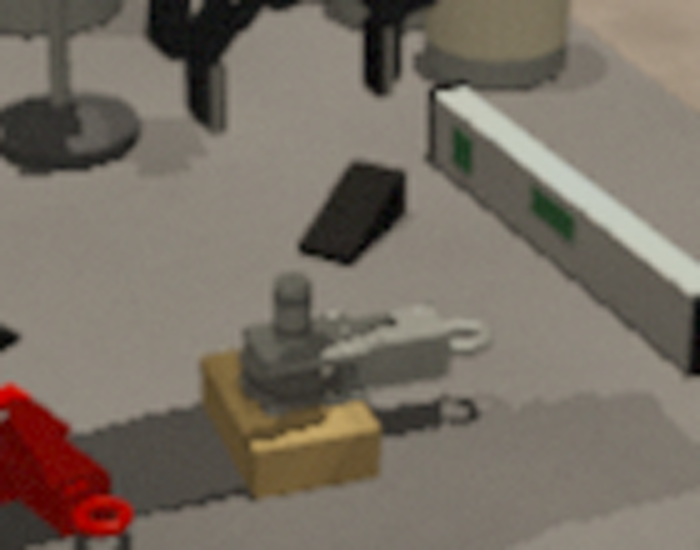

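Emit:
jog_arm --rows '[{"x": 0.062,"y": -0.0027,"z": 0,"twist": 1.449},{"x": 0.062,"y": -0.0027,"z": 0,"twist": 1.449},{"x": 0.062,"y": -0.0027,"z": 0,"twist": 1.449},{"x": 0.062,"y": -0.0027,"z": 0,"twist": 1.449},{"x": 0.062,"y": -0.0027,"z": 0,"twist": 1.449},{"x": 0.062,"y": -0.0027,"z": 0,"twist": 1.449},{"x": 0.062,"y": -0.0027,"z": 0,"twist": 1.449},{"x": 0.062,"y": -0.0027,"z": 0,"twist": 1.449},{"x": 0.062,"y": -0.0027,"z": 0,"twist": 1.449},{"x": 0.062,"y": -0.0027,"z": 0,"twist": 1.449},{"x": 0.062,"y": -0.0027,"z": 0,"twist": 1.449},{"x": 0.062,"y": -0.0027,"z": 0,"twist": 1.449}]'

```text
t: 12.07
position: [603.6, 16.3, 141.8]
orientation: [-2.27, -2.167, 0.005]
contact_force: [-0.4, -0.5, -0.1]
gripper_width: 85.2
```

Emit:
jog_arm --rows '[{"x": 0,"y": 0,"z": -0.02,"twist": 0},{"x": 0,"y": 0,"z": -0.04,"twist": 0},{"x": 0,"y": 0,"z": -0.04,"twist": 0}]'

```text
t: 12.32
position: [600.5, 16.2, 98.1]
orientation: [-2.273, -2.158, 0.013]
contact_force: [-0.1, -0.1, -0.6]
gripper_width: 85.6
```

```bash
python3 snap.py 12 wrist side; python3 - <<'E'
from h import *
np.set_printoptions(precision=1,suppress=True)
s,d=pickle.load(open("v12.pkl","rb"));w=cam(d["wrist"],s)
crop(d["side"]["frame"],210,140,350,250,5,"pics/s12c.png")
xh=np.array([-.9985,.052,0]);yh=np.array([-.052,-.9985,0]);o=np.array([542.6,19.8,60])
for a,b in((-32,15),(-32,-15),(-84,15),(-84,-15),(-62,0)): print(a,b,proj(w,o+a*xh+b*yh)[0])
E
```

```text
12.32 [600.5  16.2  98.1] [ 0.03  0.51  0.13  1.2  -0.    0.08] F [-0.1 -0.1 -0.6] w 85.6
toolx ang 87.03 z [-0.011 -0.    -1.   ]
-32 15 [235.1 168.5]
-32 -15 [275.  168.6]
-84 15 [236.1 233.1]
-84 -15 [273.8 233.1]
-62 0 [255.  206.7]
```

View pics/wrist12.png

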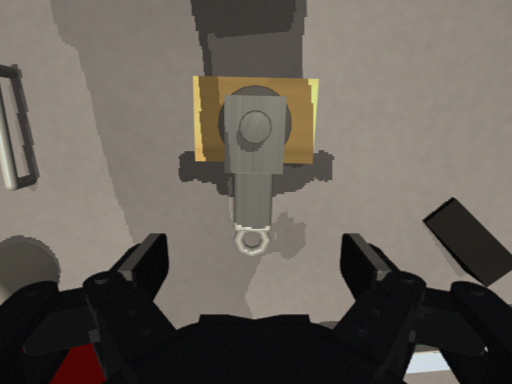

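View pics/s12c.png

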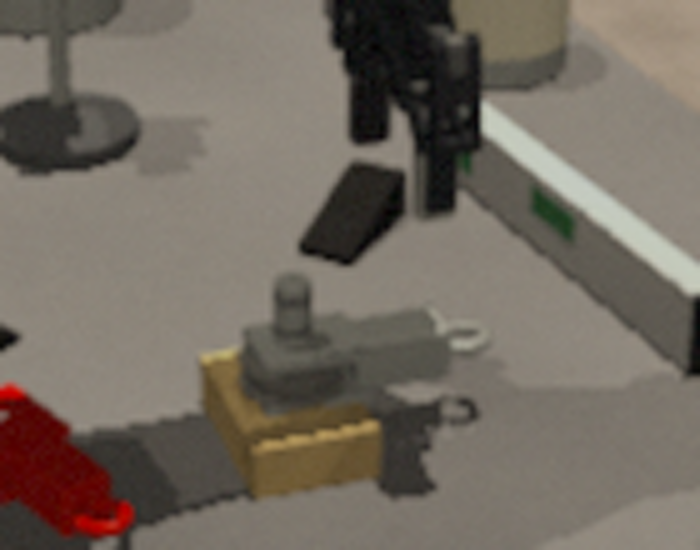

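Emit:
jog_arm --rows '[{"x": 0,"y": -0.001,"z": -0.03,"twist": -0.02},{"x": 0,"y": -0.001,"z": -0.06,"twist": -0.02},{"x": 0,"y": -0.001,"z": -0.08,"twist": -0.02},{"x": 0,"y": -0.001,"z": -0.09,"twist": -0.02},{"x": 0,"y": -0.001,"z": -0.09,"twist": -0.02},{"x": 0,"y": -0.001,"z": -0.09,"twist": -0.02}]'

```text
t: 12.92
position: [605.6, 15.3, 15.1]
orientation: [2.3, 2.14, 0.001]
contact_force: [-0.0, -0.2, 0.4]
gripper_width: 85.3
```

```bash
python3 snap.py 13 wrist side; python3 - <<'E'
from h import *
np.set_printoptions(precision=1,suppress=True)
s,d=pickle.load(open("v13.pkl","rb"));w=cam(d["wrist"],s)
crop(d["side"]["frame"],230,150,350,240,6,"pics/s13c.png")
for z in(20,30,40,50):print(z,(proj(cam(d["side"]),[[593.5,-27,z],[604,-27,z],[593,55,z]])-[230,150]).ravel()*6)
E
```

```text
12.92 [605.6  15.3  15.1] [0.03 0.58 0.02 1.01 0.   0.1 ] F [-0.  -0.2  0.4] w 85.3
toolx ang 85.89 z [ 0.001  0.    -1.   ]
20 [377.1 455.9 399.1 450.9 301.  366.8]
30 [377.5 436.2 399.6 431.3 301.1 347.9]
40 [377.9 416.5 400.1 411.6 301.2 328.8]
50 [378.4 396.6 400.6 391.7 301.4 309.6]
```

View pics/wrist13.png

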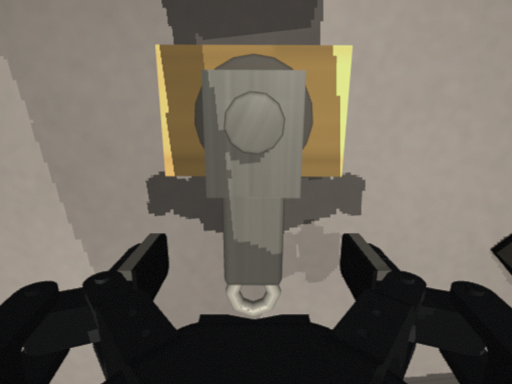

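View pics/s13c.png

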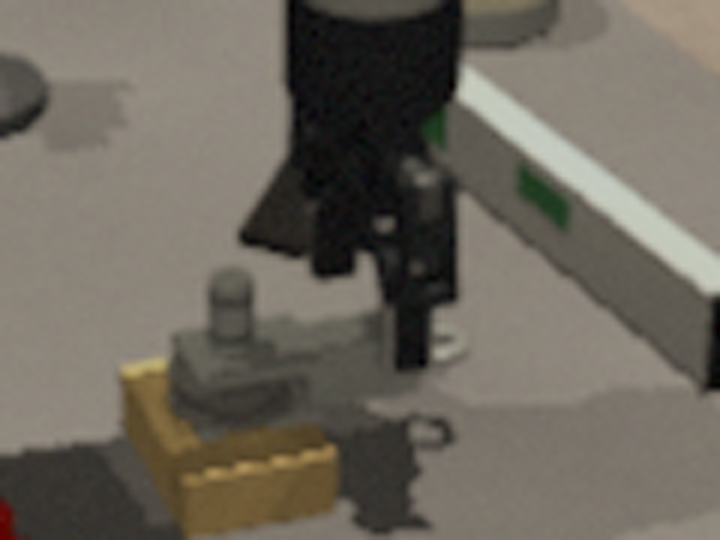

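Emit:
jog_arm --rows '[{"x": -0.003,"y": 0,"z": -0.008,"twist": 0},{"x": -0.003,"y": 0,"z": -0.016,"twist": 0},{"x": -0.003,"y": 0,"z": -0.016,"twist": 0}]'

```text
t: 13.27
position: [600.8, 15.3, -2.8]
orientation: [-2.299, -2.139, 0.002]
contact_force: [-0.7, 0.5, 0.3]
gripper_width: 85.3
```

Emit:
jog_arm --rows '[{"x": 0,"y": 0,"z": 0,"twist": 0},{"x": 0,"y": 0,"z": 0,"twist": 0},{"x": 0,"y": 0,"z": 0,"twist": 0},{"x": 0,"y": 0,"z": 0,"twist": 0},{"x": 0,"y": 0,"z": 0,"twist": 0},{"x": 0,"y": 0,"z": 0,"twist": 0},{"x": 0,"y": 0,"z": 0,"twist": 0},{"x": 0,"y": 0,"z": 0,"twist": 0}]' --hand -1 --force 20

```text
t: 13.93
position: [602.3, 15.3, -1.3]
orientation: [2.299, 2.14, 0.001]
contact_force: [0.5, -0.4, 1.8]
gripper_width: 29.7
```

```bash
python3 snap.py 14 wrist side; python3 - <<'E'
from h import *
np.set_printoptions(precision=1,suppress=True)
s,d=pickle.load(open("v14.pkl","rb"));w=cam(d["wrist"],s)
crop(d["side"]["frame"],230,150,350,240,6,"pics/s14c.png")
for z in(20,30,40,50):print(z,(proj(cam(d["side"]),[[593.5,-5,z],[604,-5,z],[616,-5,z]])-[230,150]).ravel()*6)
E
```

```text
13.93 [602.3  15.3  -1.3] [ 0.03  0.59 -0.01  0.97 -0.    0.1 ] F [ 0.5 -0.4  1.8] w 29.7
toolx ang 85.89 z [ 0.001 -0.    -1.   ]
20 [356.2 431.  377.9 426.2 402.7 420.7]
30 [356.5 411.6 378.3 406.8 403.2 401.4]
40 [356.8 392.  378.8 387.3 403.7 381.9]
50 [357.2 372.3 379.2 367.6 404.2 362.2]
```

View pics/wrist14.png

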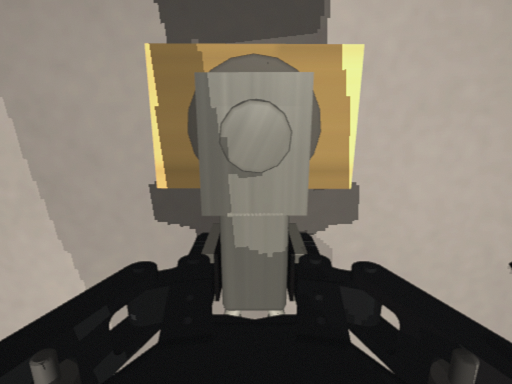

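View pics/s14c.png

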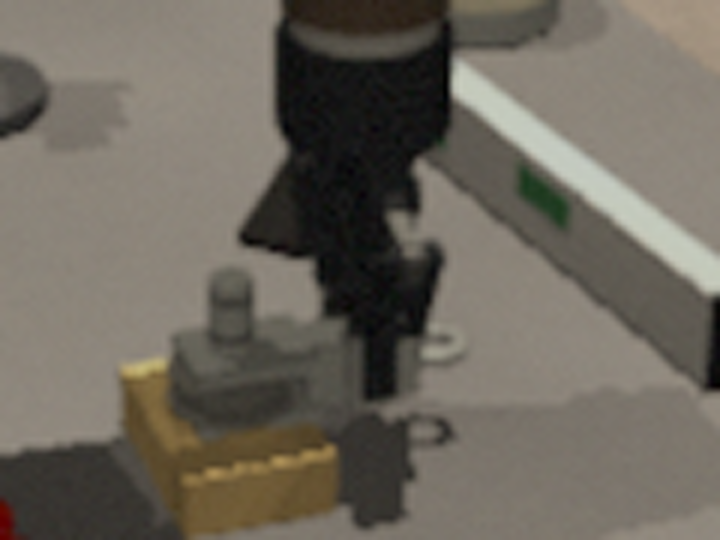

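Emit:
jog_arm --rows '[{"x": -0.001,"y": 0,"z": 0.004,"twist": 0},{"x": -0.002,"y": 0,"z": 0.008,"twist": 0},{"x": -0.0033,"y": 0,"z": 0.011,"twist": 0},{"x": -0.0044,"y": 0,"z": 0.014,"twist": 0},{"x": -0.006,"y": 0,"z": 0.0175,"twist": 0},{"x": -0.0075,"y": 0.0004,"z": 0.0205,"twist": 0},{"x": -0.0075,"y": 0.0004,"z": 0.0205,"twist": 0}]'

```text
t: 14.62
position: [594.6, 15.8, 19.7]
orientation: [2.299, 2.14, 0.001]
contact_force: [0.5, -0.1, -4.5]
gripper_width: 29.2
```

```bash
python3 snap.py 15 wrist side; python3 - <<'E'
from h import *
s,d=pickle.load(open("v15.pkl","rb"))
crop(d["side"]["frame"],230,150,350,240,6,"pics/s15c.png")
E
```

```text
14.62 [594.6  15.8  19.7] [ 0.03  0.56 -0.01  1.    0.    0.1 ] F [ 0.5 -0.1 -4.5] w 29.2
toolx ang 85.89 z [ 0.001  0.    -1.   ]
```

View pics/wrist15.png

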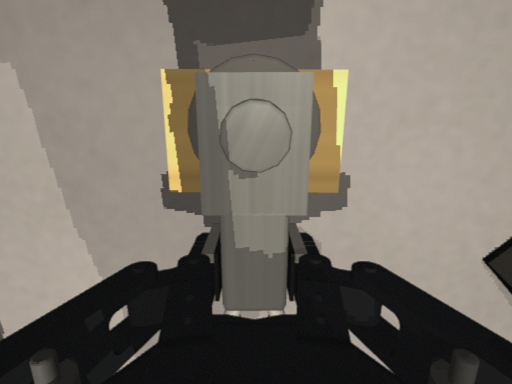

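View pics/s15c.png

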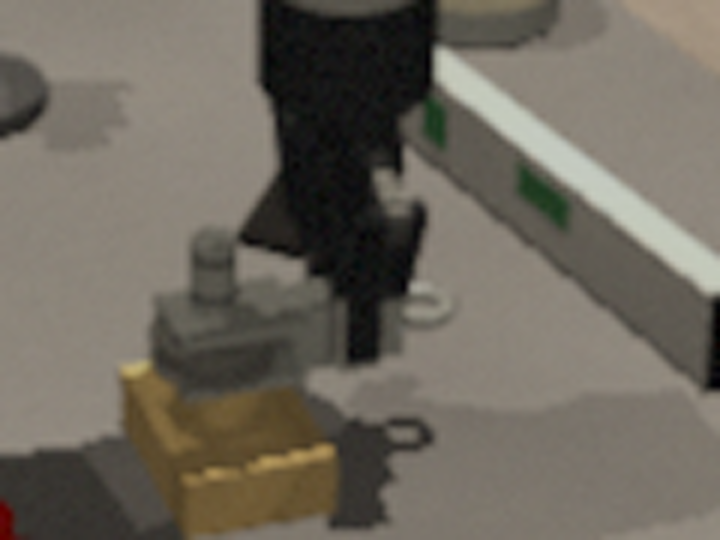

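Emit:
jog_arm --rows '[{"x": 0,"y": 0,"z": 0,"twist": 0},{"x": 0,"y": 0,"z": 0,"twist": 0}]' --hand -0.33 --force 20

```text
t: 14.88
position: [594.4, 15.7, 18.7]
orientation: [-2.3, -2.14, 0.0]
contact_force: [0.1, -0.0, -4.3]
gripper_width: 29.5
```

```bash
python3 snap.py 16 side; python3 - <<'E'
from h import *
s,d=pickle.load(open("v16.pkl","rb"))
crop(d["side"]["frame"],230,150,350,240,6,"pics/s16c.png")
E
```

```text
14.88 [594.4  15.7  18.7] [ 0.03  0.56 -0.01  1.   -0.    0.1 ] F [ 0.1 -0.  -4.3] w 29.5
toolx ang 85.89 z [-0. -0. -1.]
```

View pics/s16c.png

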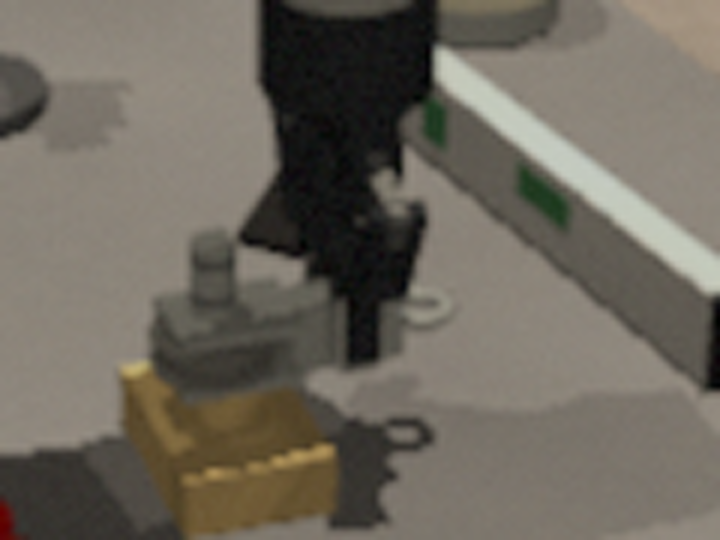

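Emit:
jog_arm --rows '[{"x": 0,"y": 0,"z": 0,"twist": 0},{"x": 0,"y": 0,"z": 0,"twist": 0}]' --hand -0.31

```text
t: 15.1
position: [594.4, 15.7, 18.7]
orientation: [-2.3, -2.14, 0.0]
contact_force: [-0.1, -0.2, -4.0]
gripper_width: 29.5
```

```bash
python3 snap.py 17 side; python3 - <<'E'
from h import *
s,d=pickle.load(open("v17.pkl","rb"))
crop(d["side"]["frame"],230,150,350,240,6,"pics/s17c.png")
E
```

```text
15.1 [594.4  15.7  18.7] [ 0.03  0.56 -0.01  1.    0.    0.1 ] F [-0.1 -0.2 -4. ] w 29.5
toolx ang 85.88 z [-0. -0. -1.]
```

View pics/s17c.png

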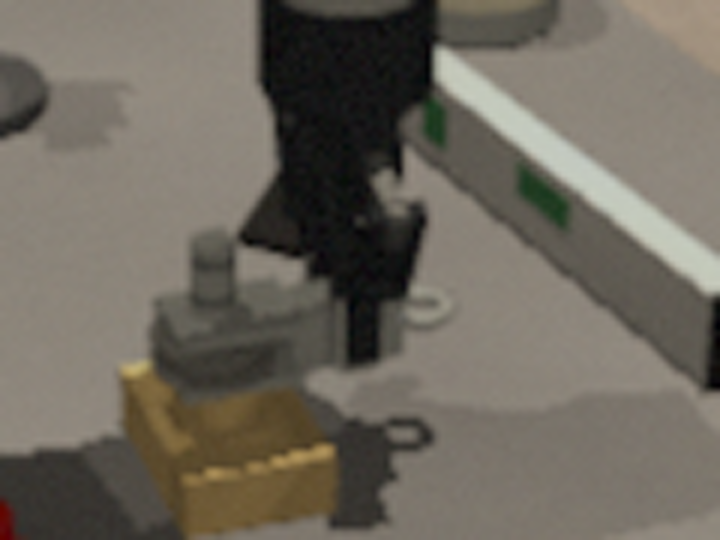

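Emit:
jog_arm --rows '[{"x": 0,"y": 0,"z": 0,"twist": 0},{"x": 0,"y": 0,"z": 0,"twist": 0}]' --hand -0.298

```text
t: 15.32
position: [595.0, 15.7, 19.4]
orientation: [2.299, 2.14, 0.001]
contact_force: [-0.1, 0.1, -0.1]
gripper_width: 29.9
```

```bash
python3 snap.py 18 side; python3 - <<'E'
from h import *
s,d=pickle.load(open("v18.pkl","rb"))
crop(d["side"]["frame"],230,150,350,240,6,"pics/s18c.png")
E
```

```text
15.32 [595.   15.7  19.4] [ 0.03  0.56 -0.01  1.   -0.    0.1 ] F [-0.1  0.1 -0.1] w 29.9
toolx ang 85.88 z [ 0.001 -0.    -1.   ]
```

View pics/s18c.png

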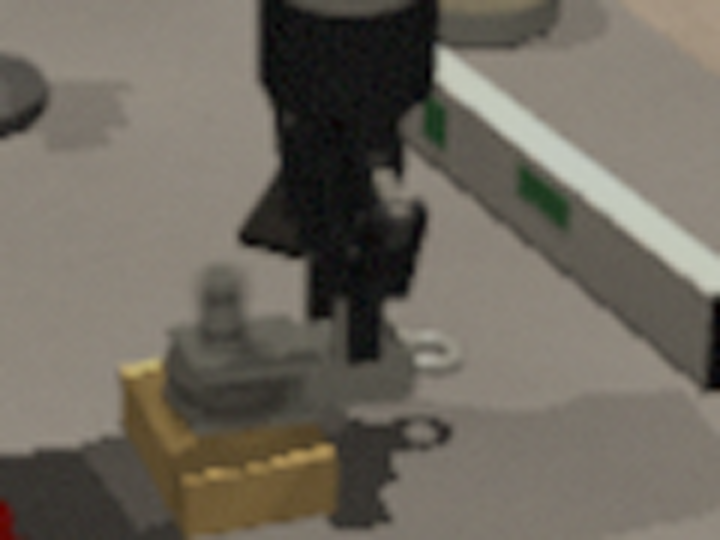

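Emit:
jog_arm --rows '[{"x": 0,"y": 0,"z": 0,"twist": 0},{"x": 0,"y": 0,"z": 0,"twist": 0},{"x": 0,"y": 0,"z": 0,"twist": 0},{"x": 0,"y": 0,"z": 0.03,"twist": 0},{"x": 0,"y": 0,"z": 0.06,"twist": 0},{"x": 0,"y": 0,"z": 0.06,"twist": 0},{"x": 0,"y": 0,"z": 0.06,"twist": 0}]' --hand 0.3

```text
t: 15.95
position: [596.8, 15.8, 81.6]
orientation: [2.297, 2.138, 0.007]
contact_force: [0.3, -0.2, -0.3]
gripper_width: 55.7
```

```bash
python3 snap.py 19 wrist side; python3 - <<'E'
from h import *
s,d=pickle.load(open("v19.pkl","rb"))
crop(d["side"]["frame"],230,150,350,240,6,"pics/s19c.png")
E
```

```text
15.95 [596.8  15.8  81.6] [0.03 0.5  0.07 1.14 0.   0.1 ] F [ 0.3 -0.2 -0.3] w 55.7
toolx ang 85.89 z [ 0.006  0.    -1.   ]
```

View pics/s19c.png

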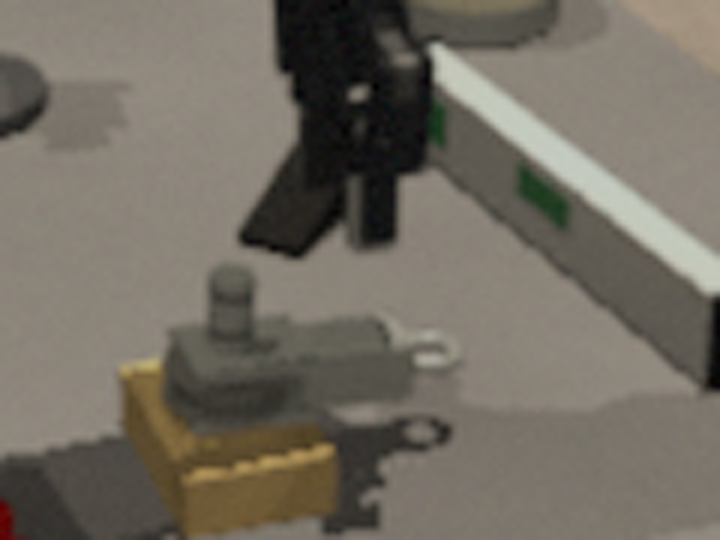

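View pics/wrist19.png

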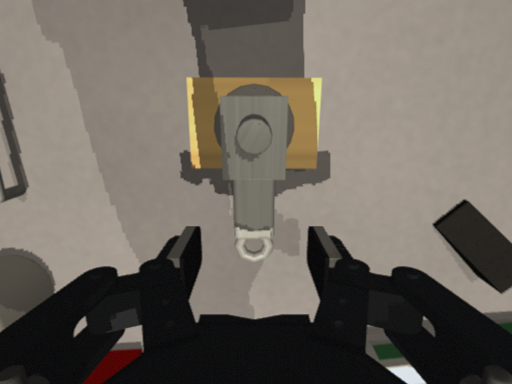

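```bash
python3 - <<'E'
from h import *
np.set_printoptions(precision=1,suppress=True)
s,d=pickle.load(open("v19.pkl","rb"));w=cam(d["wrist"],s)
crop(d["wrist"]["frame"],200,80,320,270,3,"pics/w19c.png")
for p in((254,96),(254,180),(253,231),(253,259)):print(p,atz(w,p,60),atz(w,p,45))
print("pin head",atz(w,(254,134),96))
E
```

```text
(254, 96) [520.6  21.   60. ] [519.9  21.1  45. ]
(254, 180) [576.3  17.1  60. ] [579.8  16.8  45. ]
(253, 231) [614.6  13.6  60. ] [621.   13.1  45. ]
(253, 259) [637.3  12.   60. ] [645.5  11.3  45. ]
pin head [542.2  19.5  96. ]
```

View pics/w19c.png

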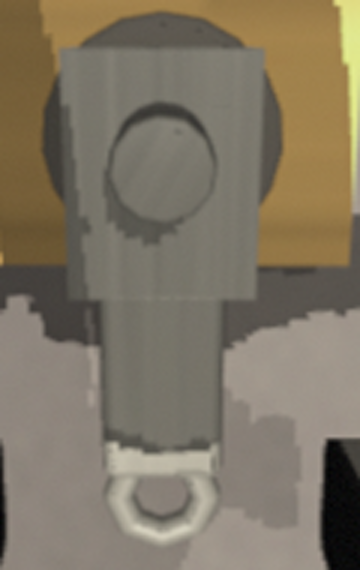

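Emit:
jog_arm --rows '[{"x": 0.011,"y": -0.0006,"z": 0,"twist": 0},{"x": 0.022,"y": -0.0013,"z": -0.01,"twist": 0},{"x": 0.022,"y": -0.0013,"z": -0.03,"twist": 0},{"x": 0.022,"y": -0.0013,"z": -0.05,"twist": 0},{"x": 0.022,"y": -0.0013,"z": -0.064,"twist": 0},{"x": 0.022,"y": -0.0013,"z": -0.064,"twist": 0},{"x": 0.022,"y": -0.0013,"z": -0.064,"twist": 0}]'

```text
t: 16.63
position: [614.5, 14.4, 12.8]
orientation: [-2.297, -2.138, 0.006]
contact_force: [-0.2, 0.2, 0.4]
gripper_width: 55.3
```

Emit:
jog_arm --rows '[{"x": 0,"y": 0,"z": 0,"twist": 0},{"x": 0,"y": 0,"z": 0,"twist": 0},{"x": 0,"y": 0,"z": 0,"twist": 0},{"x": 0,"y": 0,"z": 0,"twist": 0},{"x": 0,"y": 0,"z": 0,"twist": 0},{"x": 0,"y": 0,"z": 0,"twist": 0}]' --hand -1 --force 20

```text
t: 17.13
position: [617.5, 14.4, 16.0]
orientation: [2.299, 2.139, 0.003]
contact_force: [0.5, -0.6, 3.1]
gripper_width: 29.1
```

```bash
python3 snap.py 20 wrist side; python3 - <<'E'
from h import *
s,d=pickle.load(open("v20.pkl","rb"))
crop(d["side"]["frame"],230,150,350,240,6,"pics/s20c.png")
E
```

```text
17.13 [617.5  14.4  16. ] [ 0.02  0.6   0.05  1.02 -0.    0.1 ] F [ 0.5 -0.6  3.1] w 29.1
toolx ang 85.88 z [ 0.002  0.    -1.   ]
```

View pics/s20c.png

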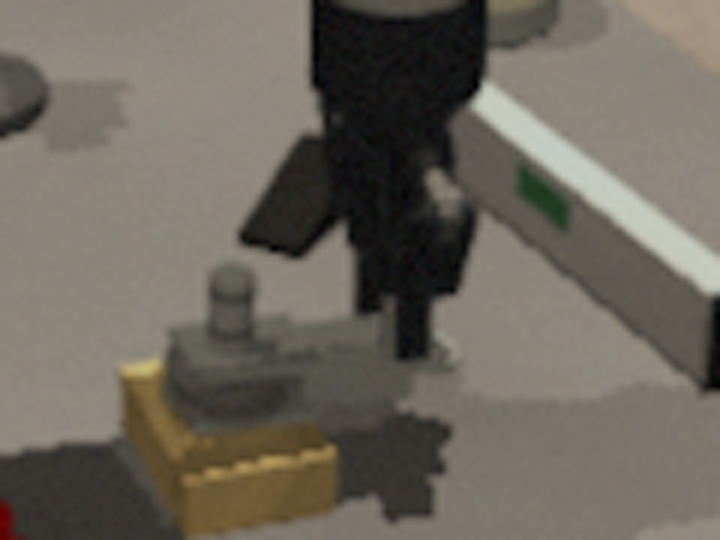

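View pics/wrist20.png

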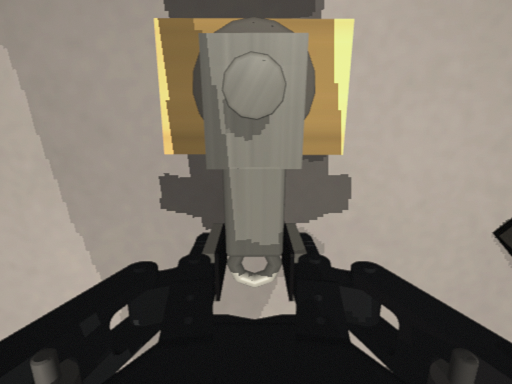

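Lift along the arc to 15° to test the pivot.

Emit:
jog_arm --rows '[{"x": -0.001,"y": 0,"z": 0.004,"twist": 0},{"x": -0.0025,"y": 0.0002,"z": 0.008,"twist": 0},{"x": -0.004,"y": 0.0003,"z": 0.012,"twist": 0},{"x": -0.006,"y": 0.0005,"z": 0.016,"twist": 0},{"x": -0.008,"y": 0.0006,"z": 0.02,"twist": 0},{"x": -0.01,"y": 0.0007,"z": 0.024,"twist": 0},{"x": -0.01,"y": 0.0007,"z": 0.024,"twist": 0}]'

```text
t: 17.82
position: [606.4, 15.2, 39.8]
orientation: [2.299, 2.14, 0.001]
contact_force: [0.4, 0.8, -3.1]
gripper_width: 28.8
```

```bash
python3 snap.py 21 wrist side; python3 - <<'E'
from h import *
s,d=pickle.load(open("v21.pkl","rb"))
crop(d["side"]["frame"],230,150,350,240,6,"pics/s21c.png")
E
```

```text
17.82 [606.4  15.2  39.8] [0.02 0.56 0.05 1.06 0.   0.1 ] F [ 0.4  0.8 -3.1] w 28.8
toolx ang 85.89 z [ 0.001  0.    -1.   ]
```

View pics/s21c.png

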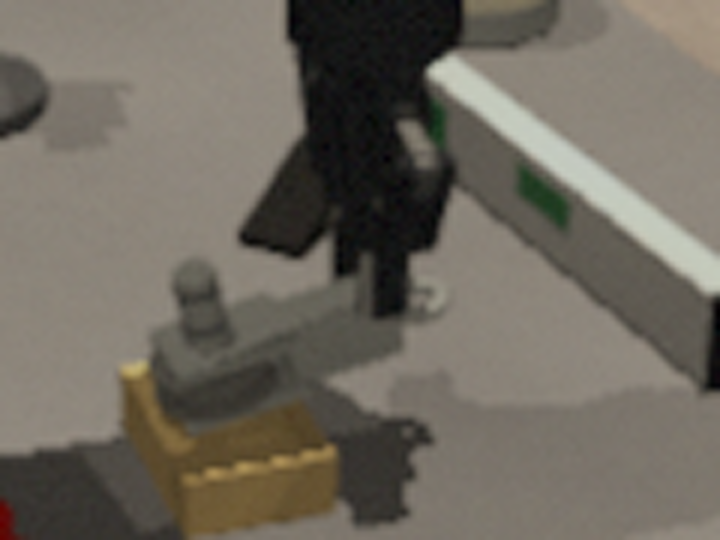

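View pics/wrist21.png

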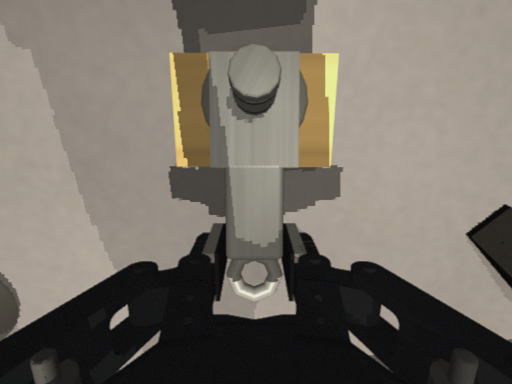

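Emit:
jog_arm --rows '[{"x": -0.003,"y": 0.0002,"z": 0.0045,"twist": 0},{"x": -0.006,"y": 0.0004,"z": 0.009,"twist": 0},{"x": -0.009,"y": 0.0006,"z": 0.013,"twist": 0},{"x": -0.0125,"y": 0.0009,"z": 0.017,"twist": 0},{"x": -0.0157,"y": 0.0011,"z": 0.0206,"twist": 0},{"x": -0.0157,"y": 0.0011,"z": 0.0206,"twist": 0},{"x": -0.0157,"y": 0.0011,"z": 0.0206,"twist": 0}]'

```text
t: 18.5
position: [590.9, 16.3, 60.0]
orientation: [2.299, 2.14, 0.001]
contact_force: [0.1, -1.1, -3.6]
gripper_width: 29.2
```

```bash
python3 snap.py 22 wrist side; python3 - <<'E'
from h import *
s,d=pickle.load(open("v22.pkl","rb"))
crop(d["side"]["frame"],230,140,350,230,6,"pics/s22c.png")
crop(d["wrist"]["frame"],190,60,320,300,2.5,"pics/w22c.png")
E
```

```text
18.5 [590.9  16.3  60. ] [0.03 0.51 0.03 1.09 0.   0.1 ] F [ 0.1 -1.1 -3.6] w 29.2
toolx ang 85.89 z [ 0.001  0.    -1.   ]
```

View pics/s22c.png

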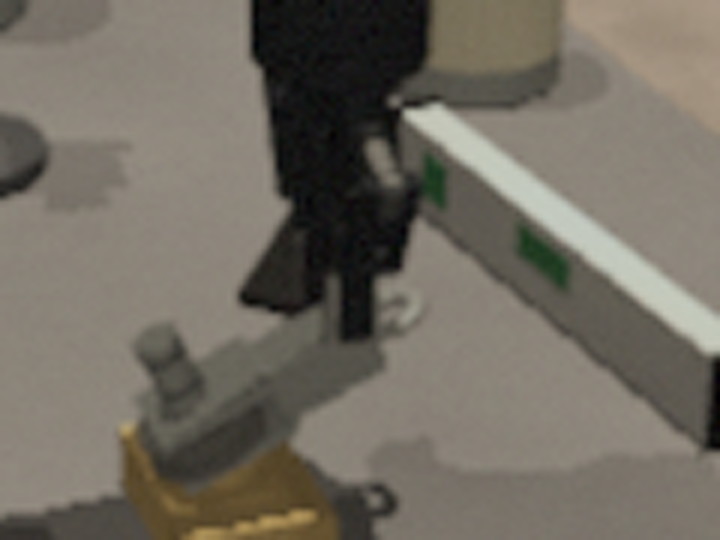

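View pics/wrist22.png

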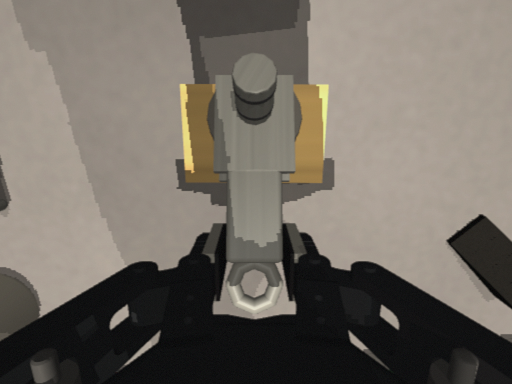

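Emit:
jog_arm --rows '[{"x": 0,"y": 0,"z": 0,"twist": 0},{"x": 0,"y": 0,"z": 0,"twist": 0},{"x": 0,"y": 0,"z": 0,"twist": 0},{"x": 0,"y": 0,"z": 0.01,"twist": 0},{"x": 0,"y": 0,"z": 0.02,"twist": 0},{"x": 0,"y": 0,"z": 0.02,"twist": 0},{"x": 0,"y": 0,"z": 0.02,"twist": 0}]' --hand -1 --force 120

```text
t: 19.18
position: [591.7, 16.2, 80.7]
orientation: [2.299, 2.139, 0.003]
contact_force: [-0.3, -0.6, -3.1]
gripper_width: 25.7
```

```bash
python3 snap.py 23 wrist side; python3 - <<'E'
from h import *
s,d=pickle.load(open("v23.pkl","rb"))
crop(d["side"]["frame"],230,120,350,210,6,"pics/s23c.png")
crop(d["wrist"]["frame"],190,40,320,240,3,"pics/w23c.png")
E
```

```text
19.18 [591.7  16.2  80.7] [ 0.03  0.49  0.06  1.13 -0.    0.1 ] F [-0.3 -0.6 -3.1] w 25.7
toolx ang 85.89 z [ 0.002  0.    -1.   ]
```

View pics/s23c.png

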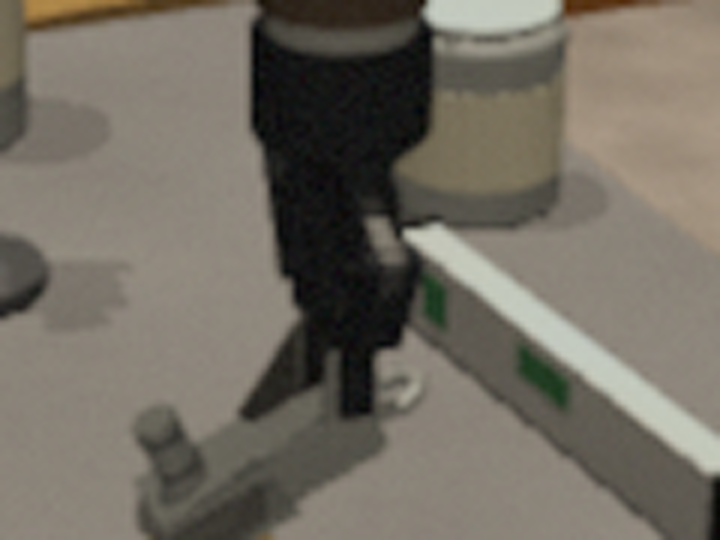

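View pics/w23c.png

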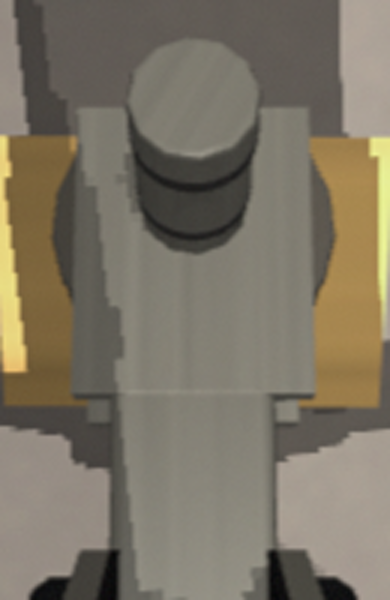

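```bash
cat > fit.py <<'E'
from h import *
from scipy.optimize import least_squares
np.set_printoptions(precision=2,suppress=True)
def pose(p):  # p: origin(hole) xyz, yaw of x_h, pitch down, roll
    return R.from_euler("ZYX",[p[3],p[4],p[5]]).as_matrix(),p[:3]
def fit(obs,p0,w6=None):
    def res(p):
        Rm,o=pose(p);r=[]
        for c,P,uv,wt in obs: r+=list((proj(c,o+Rm@np.array(P,float))[0]-uv)*wt)
        return np.array(r+[p[5]*30])
    return least_squares(res,p0)
E
cat > f23.py <<'E'
from fit import *
s,d=pickle.load(open("v23.pkl","rb"));w=cam(d["wrist"],s);sd=cam(d["side"])
W=lambda a,b:(190+a/3,40+b/3)
obs=[(w,(20,22,0),W(78,107),1),(w,(20,-22,0),W(310,107),1),(w,(-36,22,0),W(73,396),1),(w,(-36,-22,0),W(314,396),1),
 (w,(0,0,36),W(194,98),1),(sd,(0,0,36),(255.8,189.7),1)]
r=fit(obs,[545,20,100,np.pi-.07,.5,0])
print(r.x[:3],np.degrees(r.x[3:]),r.fun)
r2=fit(obs[:4]+obs[5:],r.x);print("nohead",r2.x[:3],np.degrees(r2.x[3:]),r2.fun)
Rm,o=pose(r.x);wc=o+Rm@[0,0,-16];print("wheel",wc,"tcp->wheel",wc-s["position"])
c=proj(w,o+Rm@[0,0,36])[0];print((c-[190,40])*3)
np.save("rel.npy",np.r_[r.x[:3]-s["position"],r.x[3:]])
E
python3 f23.py
```

```text
[523.94  21.18  87.71] [175.82  23.79  -0.16] [ 0.07  0.05 -0.13  0.08 -0.5  -0.26  0.55 -0.18 -0.03  0.32 -0.53 -0.19
 -0.08]
nohead [524.06  21.18  86.77] [175.83  22.12  -0.15] [ 0.15 -0.06 -0.22 -0.03  0.02  0.01  0.03  0.09 -0.11 -0.07 -0.08]
wheel [530.38  20.76  73.07] tcp->wheel [-61.34   4.54  -7.66]
[193.91  98.97]
```

Emit:
jog_arm --rows '[{"x": 0,"y": 0,"z": 0.015,"twist": 0},{"x": -0.003,"y": 0.01,"z": 0.03,"twist": -0.02},{"x": -0.006,"y": 0.02,"z": 0.045,"twist": -0.04},{"x": -0.009,"y": 0.032,"z": 0.06,"twist": -0.06},{"x": -0.012,"y": 0.044,"z": 0.075,"twist": -0.08},{"x": -0.016,"y": 0.057,"z": 0.09,"twist": -0.1},{"x": -0.02,"y": 0.07,"z": 0.105,"twist": -0.12},{"x": -0.024,"y": 0.083,"z": 0.12,"twist": -0.136},{"x": -0.028,"y": 0.095,"z": 0.132,"twist": -0.136},{"x": -0.031,"y": 0.105,"z": 0.14,"twist": -0.136},{"x": -0.032,"y": 0.11,"z": 0.1435,"twist": -0.136},{"x": -0.032,"y": 0.11,"z": 0.1435,"twist": -0.136}]'

```text
t: 20.28
position: [558.9, 127.3, 223.5]
orientation: [2.438, 1.981, 0.002]
contact_force: [0.3, -0.4, -3.9]
gripper_width: 26.0
```

Emit:
jog_arm --rows '[{"x": 0,"y": 0,"z": 0,"twist": 0},{"x": 0,"y": 0,"z": 0,"twist": 0}]'

```text
t: 20.45
position: [558.4, 125.5, 221.8]
orientation: [-2.44, -1.978, 0.003]
contact_force: [0.3, 0.2, -3.3]
gripper_width: 25.7
```

```bash
python3 snap.py 24 wrist side top; python3 - <<'E'
from h import *
s,d=pickle.load(open("v24.pkl","rb"))
crop(d["side"]["frame"],200,60,360,180,5,"pics/s24c.png")
crop(d["top"]["frame"],80,130,280,230,4,"pics/t24c.png")
E
```

```text
20.45 [558.4 125.5 221.8] [ 0.22  0.38  0.26  1.45 -0.    0.43] F [ 0.3  0.2 -3.3] w 25.7
toolx ang 78.06 z [-0.002 -0.001 -1.   ]
```

View pics/s24c.png

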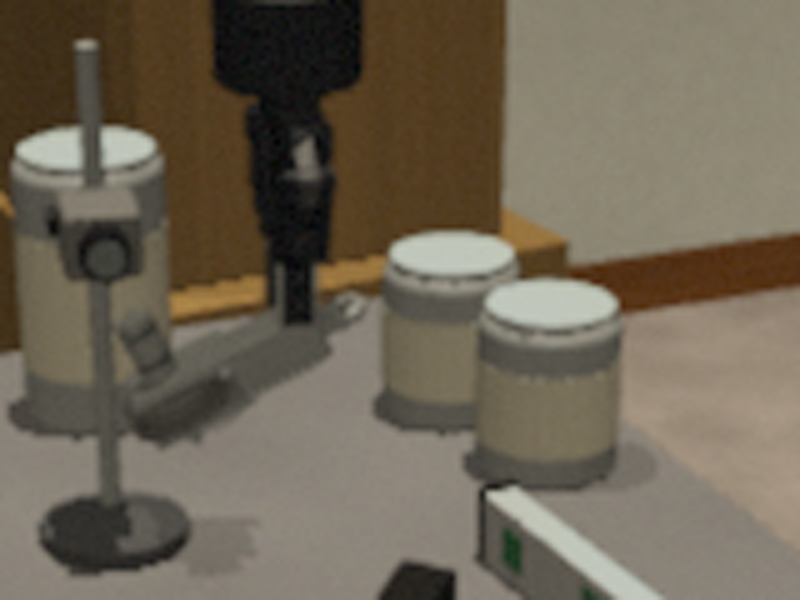

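View pics/wrist24.png

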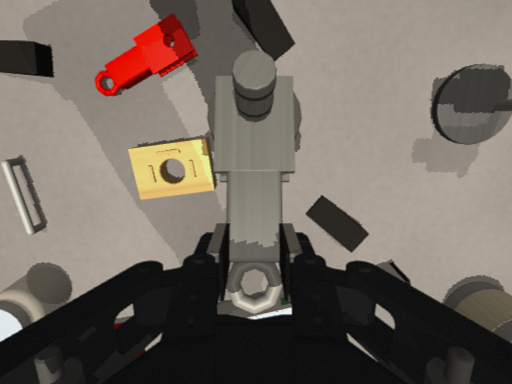

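View pics/t24c.png

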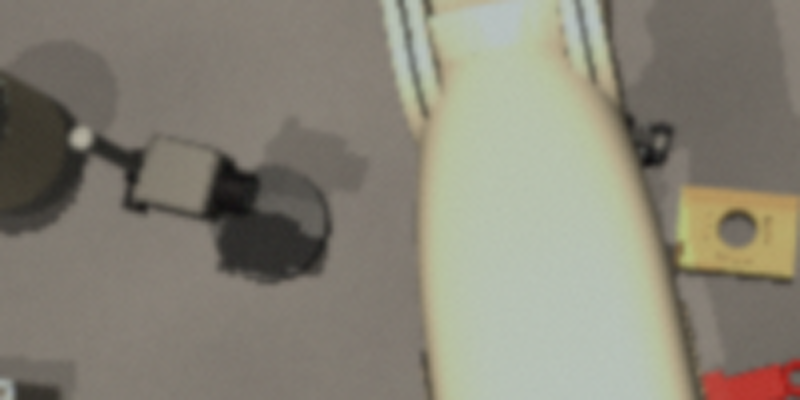

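```bash
cat > f24.py <<'E'
from fit import *
import sys
tag=sys.argv[1] if len(sys.argv)>1 else "24"
s,d=pickle.load(open(f"v{tag}.pkl","rb"));w=cam(d["wrist"],s);sd=cam(d["side"])
rel=np.load("rel.npy")
def wire(img,c,p,k,x0,y0,fn,x1,y1):
    Rm,o=pose(p);im=cv2.resize(img[y0:y1,x0:x1],None,fx=k,fy=k,interpolation=cv2.INTER_CUBIC)
    T=lambda P:tuple(int(v) for v in ((proj(c,o+Rm@np.array(P,float))[0]+.5-[x0,y0])*k).round())
    def box(a,b,col):
        V=[(a[i&1*1 and 0] if 0 else (b[0] if i&1 else a[0]),b[1] if i&2 else a[1],b[2] if i&4 else a[2]) for i in range(8)]
        for i in range(8):
            for j in (1,2,4):
                if not i&j: cv2.line(im,T(V[i]),T(V[i|j]),col,1)
    box((-36,-22,-5),(20,22,0),(0,255,0));box((-36,-22,-30),(20,22,-25),(0,255,0));box((-84,-15,-30),(-32,15,0),(255,255,0))
    for z,rr in((36,10),(0,10),(-7,28),(-25,28),(-44,2.5)):
        th=np.linspace(0,2*np.pi,25);pts=np.array([T((rr*np.cos(t),rr*np.sin(t),z)) for t in th]);cv2.polylines(im,[pts],True,(0,0,255),1)
    cv2.imwrite(fn,im)
E
cat > o24.py <<'E'
from f24 import *
for th in (24,30):
    yaw=np.radians(168)
    # place using rel hole pos, rotated
    dz=np.radians(168-175.82)
    v=R.from_euler("z",dz).apply(rel[:3])
    p=np.r_[s["position"]+v,yaw,np.radians(th),0]
    wire(d["side"]["frame"],sd,p,6,210,90,f"pics/o_s{th}.png",300,160)
    wire(d["wrist"]["frame"],w,p,3.5,180,30,f"pics/o_w{th}.png",330,200)
a=[cv2.imread(f"pics/o_s{t}.png") for t in(24,30)];cv2.imwrite("pics/o_s.png",cv2.resize(np.hstack(a),None,fx=.74,fy=.74))
a=[cv2.imread(f"pics/o_w{t}.png") for t in(24,30)];cv2.imwrite("pics/o_w.png",cv2.resize(np.hstack(a),None,fx=.74,fy=.74))
E
python3 o24.py
```

```text
(no output)
```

View pics/o_s.png

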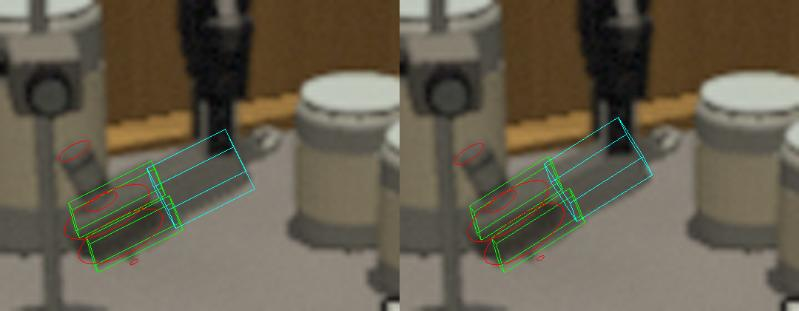

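View pics/o_w.png

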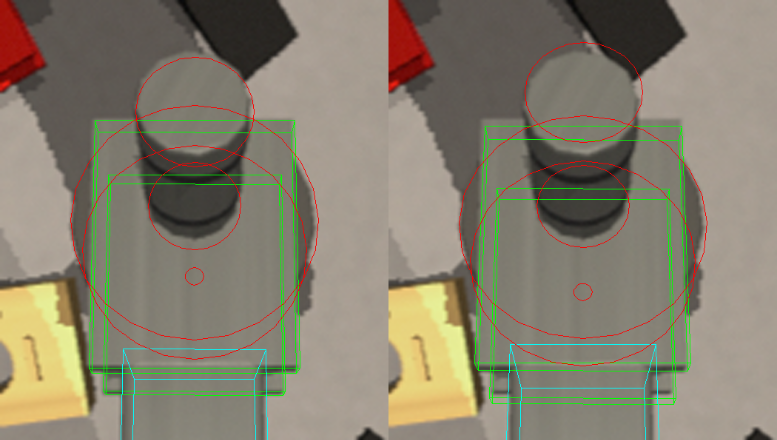

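```bash
python3 - <<'E'
from h import *
s,d=pickle.load(open("v24.pkl","rb"))
crop(d["side"]["frame"],215,95,295,155,10,"pics/s24d.png")
crop(d["wrist"]["frame"],190,30,320,190,3.75,"pics/w24d.png")
E
```

```text
(no output)
```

View pics/s24d.png

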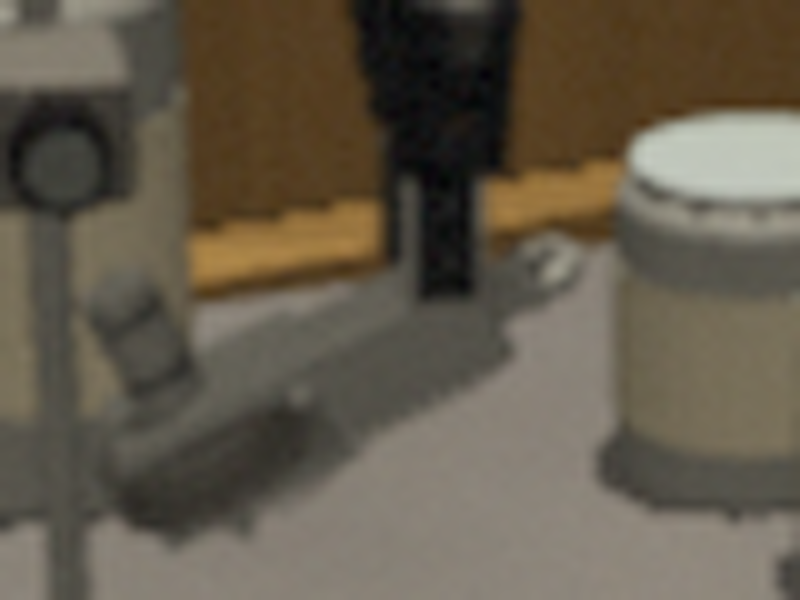

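View pics/w24d.png

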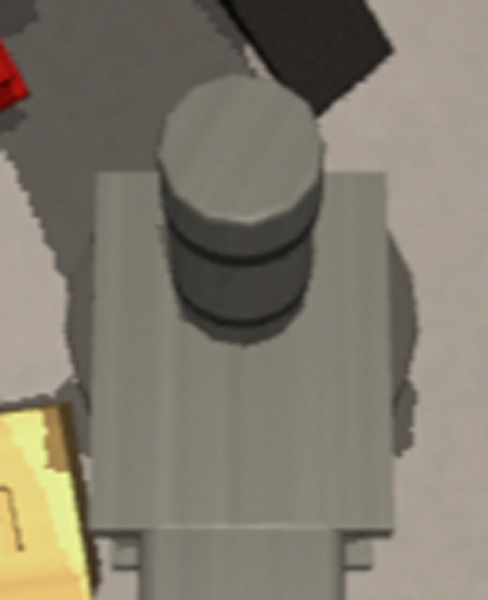

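```bash
cat > g24.py <<'E'
from f24 import *
W=lambda a,b:(190-.5+a/3.75,30-.5+b/3.75)
S=lambda a,b:(215-.5+a/10,95-.5+b/10)
ow=[(w,(20,22,0),W(97,172),1),(w,(20,-22,0),W(387,172),1),(w,(-36,22,0),W(90,530),1),(w,(-36,-22,0),W(393,530),1),
 (w,(-36,22,-30),W(112,568),1),(w,(-36,-22,-30),W(372,568),1),(w,(0,0,36),W(242,148),1)]
os=[(sd,(0,0,36),S(123,287),1),(sd,(-84,15,-30),S(512,350),1),(sd,(-36,22,-30),S(358,452),1),(sd,(0,0,-44),S(245,528),.7)]
for nm,o in(("wrist",ow),("both",ow+os),("side",os)):
    r=fit(o,[500,140,220,np.radians(168),.45,0]);Rm,oo=pose(r.x)
    print(nm,r.x[:3],np.degrees(r.x[3:]));print(r.fun.round(1)); print(" wheel",oo+Rm@[0,0,-16],"rel",oo+Rm@[0,0,-16]-s["position"])
    if nm=="both":
        np.save("p24.npy",r.x)
        wire(d["side"]["frame"],sd,r.x,8,210,90,"pics/o_s.png",300,160)
E
python3 g24.py
```

```text
wrist [491.3  139.48 228.92] [168.08  24.83   0.02]
[ 0.2 -0.4 -0.2 -0.4 -0.4 -0.7  0.6 -0.6  0.3  0.6 -0.4  0.7 -0.1  0.7
  0. ]
 wheel [497.88 138.09 214.4 ] rel [-60.54  12.58  -7.39]
both [491.29 139.49 229.83] [168.18  24.96   0.1 ]
[-0.1 -0.6 -0.  -0.6 -0.6 -0.4  0.9 -0.4  0.2  1.1 -0.2  1.   0.   0.2
 -1.  -0.   0.8  1.7  0.3  0.9  0.5  0.5  0.1]
 wheel [497.89 138.07 215.33] rel [-60.53  12.56  -6.46]
side [500.22 166.76 219.44] [176.77  23.45  -0.04]
[-0.3 -0.  -0.2  0.3  0.5 -0.2  0.  -0.1 -0. ]
 wheel [506.58 166.42 204.76] rel [-51.84  40.91 -17.02]
```

View pics/o_s.png

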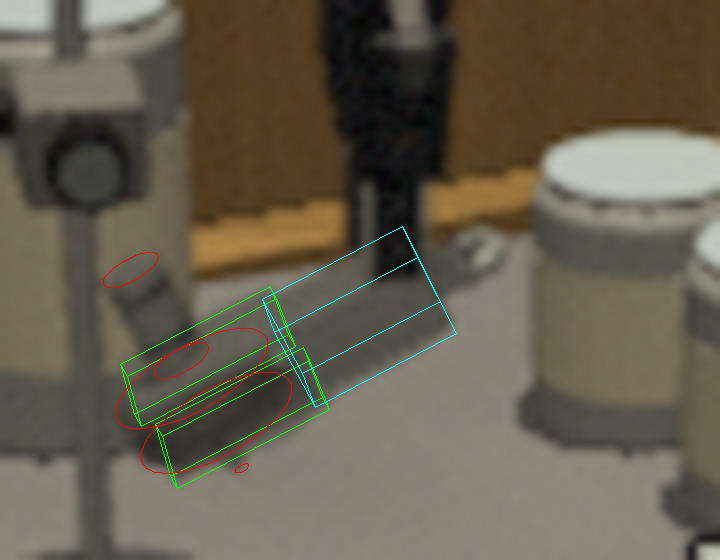

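Emit:
jog_arm --rows '[{"x": 0.004,"y": -0.014,"z": -0.01,"twist": 0.02},{"x": 0.008,"y": -0.028,"z": -0.02,"twist": 0.04},{"x": 0.012,"y": -0.042,"z": -0.035,"twist": 0.06},{"x": 0.016,"y": -0.056,"z": -0.05,"twist": 0.08},{"x": 0.02,"y": -0.07,"z": -0.065,"twist": 0.1},{"x": 0.024,"y": -0.084,"z": -0.08,"twist": 0.12},{"x": 0.028,"y": -0.096,"z": -0.095,"twist": 0.136},{"x": 0.031,"y": -0.105,"z": -0.11,"twist": 0.136},{"x": 0.032,"y": -0.11,"z": -0.125,"twist": 0.136},{"x": 0.032,"y": -0.11,"z": -0.138,"twist": 0.136},{"x": 0.032,"y": -0.11,"z": -0.1435,"twist": 0.136},{"x": 0.032,"y": -0.11,"z": -0.1435,"twist": 0.136}]'

```text
t: 21.6
position: [589.2, 15.7, 77.4]
orientation: [-2.298, -2.137, 0.005]
contact_force: [-0.5, 0.5, -3.9]
gripper_width: 25.5
```

Emit:
jog_arm --rows '[{"x": 0,"y": 0,"z": -0.006,"twist": 0},{"x": 0,"y": 0,"z": -0.012,"twist": 0},{"x": 0,"y": 0,"z": -0.017,"twist": 0},{"x": 0,"y": 0,"z": -0.02,"twist": 0},{"x": 0,"y": 0,"z": -0.021,"twist": 0},{"x": 0,"y": 0,"z": -0.021,"twist": 0}]'

```text
t: 22.1
position: [591.8, 16.3, 59.3]
orientation: [2.298, 2.139, 0.003]
contact_force: [2.1, 0.3, 0.6]
gripper_width: 25.8
```

```bash
python3 snap.py 25 wrist side; python3 - <<'E'
from h import *
s,d=pickle.load(open("v25.pkl","rb"))
crop(d["side"]["frame"],230,140,350,230,6,"pics/s25c.png")
E
```

```text
22.1 [591.8  16.3  59.3] [ 0.03  0.51  0.03  1.08 -0.    0.1 ] F [2.1 0.3 0.6] w 25.8
toolx ang 85.9 z [ 0.002  0.    -1.   ]
```

View pics/s25c.png

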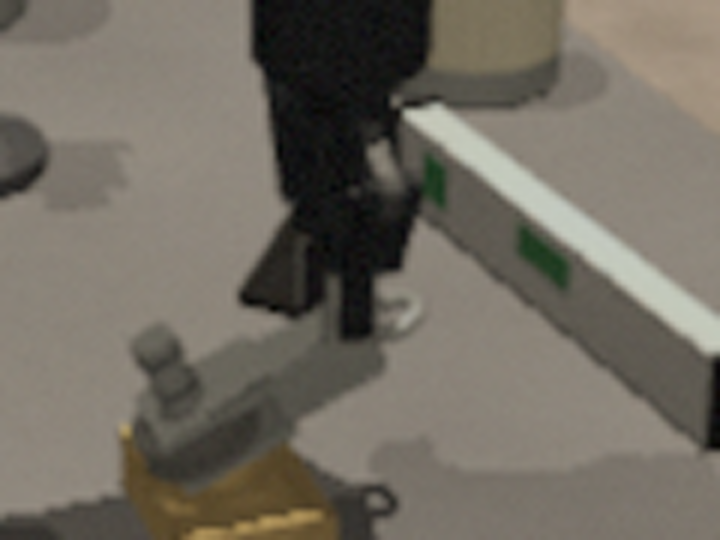

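Emit:
jog_arm --rows '[{"x": 0,"y": 0,"z": 0,"twist": 0},{"x": 0,"y": 0,"z": 0,"twist": 0},{"x": -0.003,"y": 0.0002,"z": 0.003,"twist": 0},{"x": -0.006,"y": 0.0004,"z": 0.006,"twist": 0},{"x": -0.0085,"y": 0.0006,"z": 0.0085,"twist": 0},{"x": -0.0085,"y": 0.0006,"z": 0.0085,"twist": 0},{"x": -0.0085,"y": 0.0006,"z": 0.0085,"twist": 0}]' --hand -1 --force 20

```text
t: 22.78
position: [581.6, 16.8, 66.8]
orientation: [-2.299, -2.14, 0.001]
contact_force: [0.1, 0.2, -4.2]
gripper_width: 25.9
```

```bash
python3 snap.py 26 wrist side; python3 - <<'E'
from h import *
s,d=pickle.load(open("v26.pkl","rb"))
crop(d["side"]["frame"],230,140,350,230,6,"pics/s26c.png")
crop(d["wrist"]["frame"],190,30,320,190,3.75,"pics/w26d.png")
E
```

```text
22.78 [581.6  16.8  66.8] [ 0.03  0.49  0.01  1.09 -0.    0.1 ] F [ 0.1  0.2 -4.2] w 25.9
toolx ang 85.89 z [-0.001 -0.    -1.   ]
```

View pics/s26c.png

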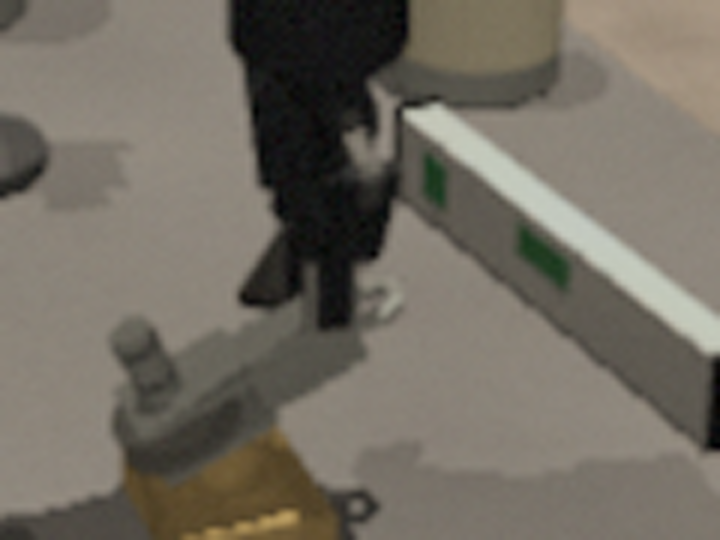

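View pics/w26d.png

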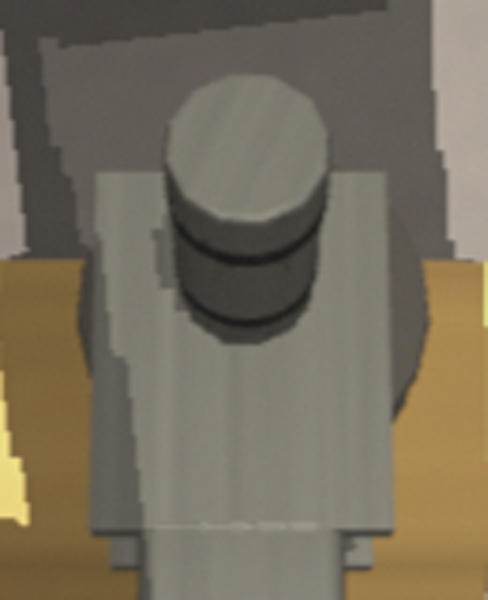

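Emit:
jog_arm --rows '[{"x": 0.004,"y": -0.0003,"z": -0.003,"twist": 0},{"x": 0.0085,"y": -0.0006,"z": -0.006,"twist": 0},{"x": 0.0085,"y": -0.0006,"z": -0.008,"twist": 0},{"x": 0.0085,"y": -0.0006,"z": -0.008,"twist": 0},{"x": 0.0085,"y": -0.0006,"z": -0.008,"twist": 0}]'

```text
t: 23.3
position: [592.3, 16.1, 59.6]
orientation: [2.299, 2.139, 0.003]
contact_force: [2.3, 0.1, -0.5]
gripper_width: 25.9
```

Emit:
jog_arm --rows '[{"x": 0,"y": 0,"z": 0,"twist": 0},{"x": 0,"y": 0,"z": 0,"twist": 0}]' --hand -0.335 --force 20

```text
t: 23.47
position: [591.4, 16.2, 59.5]
orientation: [2.299, 2.14, 0.002]
contact_force: [1.8, 0.9, -1.2]
gripper_width: 28.6
```

```bash
python3 snap.py 27 side; python3 - <<'E'
from h import *
s,d=pickle.load(open("v27.pkl","rb"))
crop(d["side"]["frame"],230,140,350,230,6,"pics/s27c.png")
E
```

```text
23.47 [591.4  16.2  59.5] [0.03 0.51 0.03 1.09 0.   0.1 ] F [ 1.8  0.9 -1.2] w 28.6
toolx ang 85.89 z [ 0.001  0.    -1.   ]
```

View pics/s27c.png

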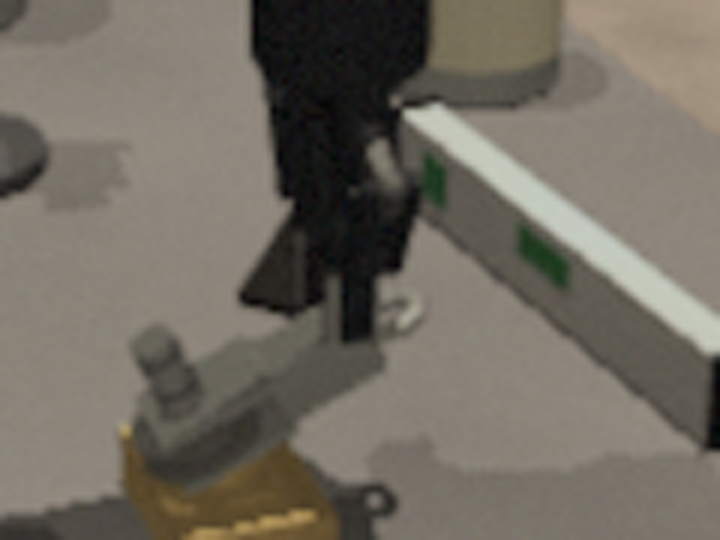

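Emit:
jog_arm --rows '[{"x": 0,"y": 0,"z": 0.001,"twist": 0},{"x": -0.002,"y": 0.0001,"z": 0.003,"twist": 0},{"x": -0.004,"y": 0.0003,"z": 0.005,"twist": 0},{"x": -0.006,"y": 0.0004,"z": 0.007,"twist": 0},{"x": -0.007,"y": 0.0005,"z": 0.009,"twist": 0},{"x": -0.007,"y": 0.0005,"z": 0.009,"twist": 0},{"x": -0.007,"y": 0.0005,"z": 0.009,"twist": 0}]' --hand -0.318 --force 20

```text
t: 24.1
position: [583.6, 16.8, 68.1]
orientation: [-2.3, -2.14, 0.0]
contact_force: [-0.1, -0.1, -3.8]
gripper_width: 29.0
```

```bash
python3 snap.py 28 wrist side; python3 - <<'E'
from h import *
s,d=pickle.load(open("v28.pkl","rb"))
crop(d["side"]["frame"],230,140,350,230,6,"pics/s28c.png")
crop(d["wrist"]["frame"],190,30,320,190,3.75,"pics/w28d.png")
E
```

```text
24.1 [583.6  16.8  68.1] [0.03 0.49 0.02 1.1  0.   0.1 ] F [-0.1 -0.1 -3.8] w 29.0
toolx ang 85.89 z [-0.  0. -1.]
```

View pics/s28c.png

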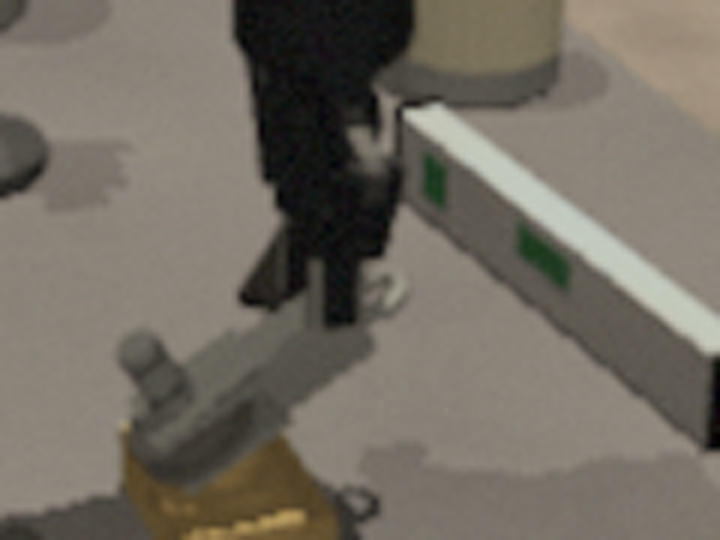

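View pics/w28d.png

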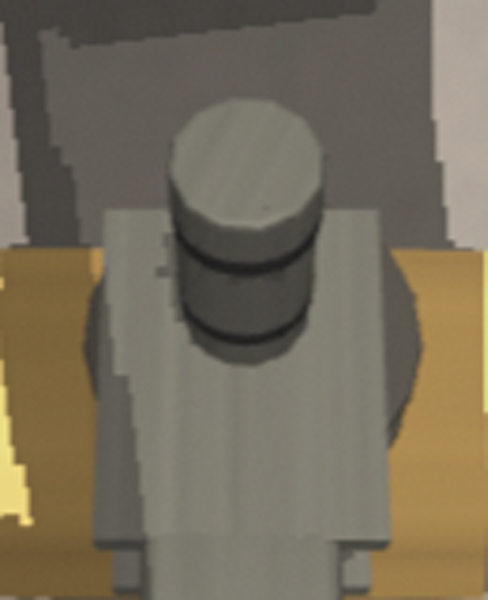

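```bash
cat > g28.py <<'E'
import sys
from f24 import *
W=lambda a,b:(190-.5+a/3.75,30-.5+b/3.75)
F=eval(sys.argv[2])
P=[(20,22,0),(20,-22,0),(-36,22,0),(-36,-22,0),(-36,22,-30),(-36,-22,-30),(0,0,36)]
ow=[(w,p,W(*f),1) for p,f in zip(P,F)]
r=fit(ow,[s["position"][0]-65,s["position"][1]+5,s["position"][2]+5,np.radians(172),.5,0]);Rm,oo=pose(r.x)
print(r.x[:3],np.degrees(r.x[3:]));print(r.fun.round(1)); print(" wheel",oo+Rm@[0,0,-16],"rel",oo+Rm@[0,0,-16]-s["position"])
E
python3 g28.py 28 "[(104,209),(380,209),(95,544),(388,544),(113,593),(370,593),(246,164)]"
python3 g28.py 26 "[(97,172),(387,172),(91,531),(393,531),(110,568),(372,568),(247,148)]"
```

```text
[519.03  21.26  69.79] [175.95  29.99   0.42]
[ 0.1 -0.5 -0.  -0.2 -0.8 -1.   1.3 -0.8  0.3  0.6 -0.5  0.7 -0.3  1.1
  0.2]
 wheel [527.    20.57  55.93] rel [-56.61   3.81 -12.13]
[513.17  21.59  74.13] [176.    24.79   0.61]
[ 0.2 -0.6 -0.1 -0.3 -0.5 -0.8  0.9 -0.7  0.5  0.7 -0.6  0.8 -0.3  0.8
  0.3]
 wheel [519.85  20.95  59.61] rel [-61.72   4.15  -7.19]
```

Emit:
jog_arm --rows '[{"x": 0,"y": 0,"z": 0,"twist": 0},{"x": 0,"y": 0,"z": 0,"twist": 0},{"x": 0,"y": 0,"z": 0,"twist": 0},{"x": 0,"y": 0,"z": 0.01,"twist": 0},{"x": 0,"y": 0,"z": 0.022,"twist": 0},{"x": 0,"y": 0,"z": 0.036,"twist": 0},{"x": 0,"y": 0,"z": 0.05,"twist": 0},{"x": 0,"y": 0,"z": 0.06,"twist": 0}]' --hand -1 --force 110

```text
t: 24.87
position: [584.4, 16.7, 130.0]
orientation: [2.299, 2.139, 0.002]
contact_force: [0.8, -0.2, -4.8]
gripper_width: 25.9
```

Emit:
jog_arm --rows '[{"x": -0.002,"y": 0.01,"z": 0.012,"twist": -0.01},{"x": -0.004,"y": 0.024,"z": 0.025,"twist": -0.025},{"x": -0.006,"y": 0.04,"z": 0.038,"twist": -0.04},{"x": -0.009,"y": 0.058,"z": 0.05,"twist": -0.06},{"x": -0.012,"y": 0.076,"z": 0.06,"twist": -0.08},{"x": -0.015,"y": 0.094,"z": 0.07,"twist": -0.1},{"x": -0.018,"y": 0.112,"z": 0.08,"twist": -0.12},{"x": -0.021,"y": 0.13,"z": 0.088,"twist": -0.138},{"x": -0.024,"y": 0.148,"z": 0.094,"twist": -0.138},{"x": -0.026,"y": 0.165,"z": 0.098,"twist": -0.138},{"x": -0.028,"y": 0.178,"z": 0.1,"twist": -0.138},{"x": -0.029,"y": 0.188,"z": 0.1,"twist": -0.138}]'

```text
t: 25.87
position: [554.7, 206.0, 228.8]
orientation: [2.441, 1.978, 0.002]
contact_force: [-0.3, -0.4, -3.1]
gripper_width: 25.9
```

Emit:
jog_arm --rows '[{"x": 0,"y": 0,"z": 0,"twist": 0},{"x": 0,"y": 0,"z": 0,"twist": 0},{"x": 0,"y": 0,"z": 0,"twist": 0}]'

```text
t: 26.12
position: [554.7, 203.8, 227.4]
orientation: [2.442, 1.976, -0.002]
contact_force: [-0.7, -1.1, -3.4]
gripper_width: 26.1
```

```bash
python3 snap.py 29 wrist side top; python3 - <<'E'
from h import *
s,d=pickle.load(open("v29.pkl","rb"))
crop(d["side"]["frame"],200,70,300,145,8,"pics/s29c.png")
crop(d["wrist"]["frame"],190,30,320,190,3.75,"pics/w29d.png")
E
```

```text
26.12 [554.7 203.8 227.4] [ 0.35  0.42  0.33  1.48 -0.    0.56] F [-0.7 -1.1 -3.4] w 26.1
toolx ang 77.94 z [-0.001 -0.001 -1.   ]
```

View pics/s29c.png

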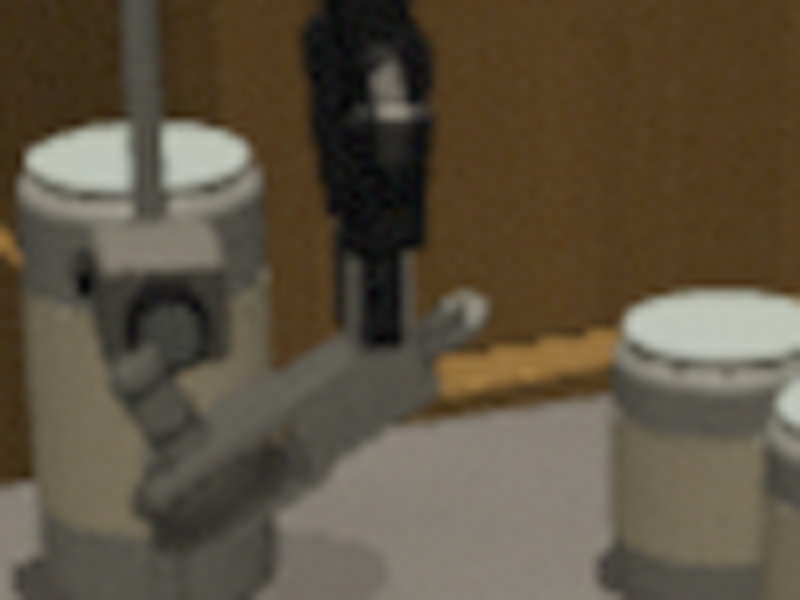

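View pics/w29d.png

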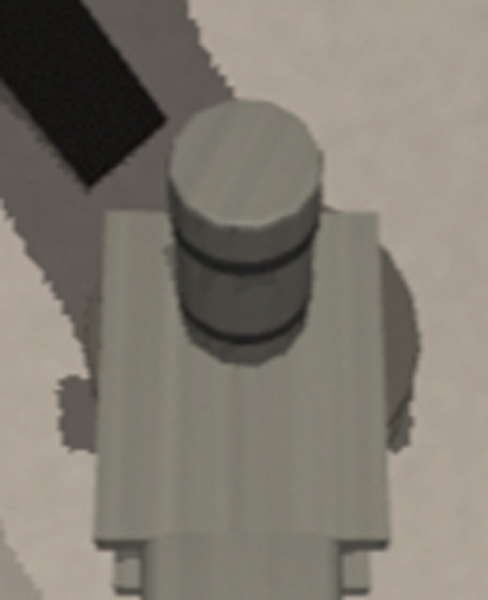

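View pics/wrist29.png

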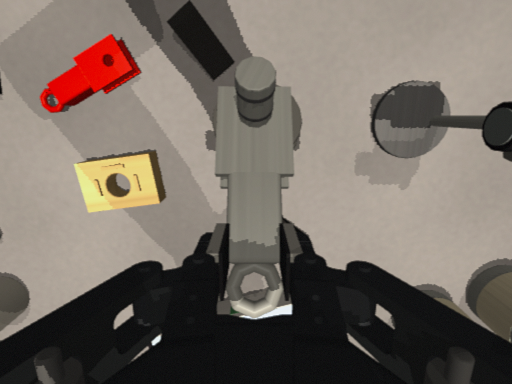

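View pics/top29.png

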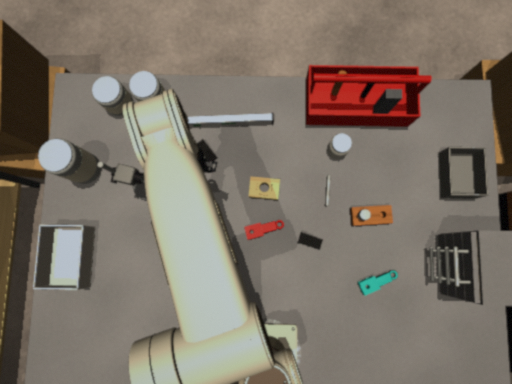

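```bash
python3 g28.py 29 "[(105,211),(379,211),(95,545),(388,545),(114,593),(370,593),(245,163)]"; python3 - <<'E'
from h import *
s,d=pickle.load(open("v29.pkl","rb"))
crop(d["wrist"]["frame"],362,70,512,190,5,"pics/w29l.png")
E
```

```text
[491.51 217.18 228.83] [168.03  30.29   0.34]
[-0.  -0.6  0.1 -0.4 -0.8 -1.2  1.2 -1.1  0.1  0.9 -0.4  1.  -0.3  1.5
  0.2]
 wheel [499.39 215.41 215.02] rel [-55.29  11.58 -12.43]
```

View pics/w29l.png

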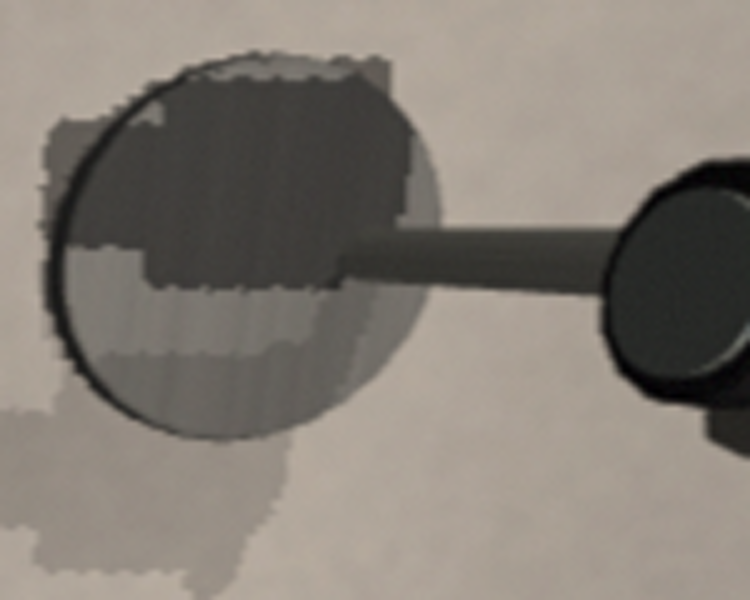

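```bash
python3 - <<'E'
from h import *
np.set_printoptions(precision=1,suppress=True)
s,d=pickle.load(open("v29.pkl","rb"));w=cam(d["wrist"],s)
s0,d0=pickle.load(open("v0.pkl","rb"));t=cam(d0["top"]);sd=cam(d0["side"])
L=(498.5,126.3)
print(tri([(w,L),(t,(144.7,178.8)),(sd,(221.4,111.4))]))
print(tri([(w,L),(t,(144.7,178.8))]),tri([(w,L),(sd,(221.4,111.4))]))
print("foot",atz(w,(412,119.2),6),"post",atz(w,(432,121.6),8))
for z in(212,216,220):print(z,atz(w,L,z))
E
```

```text
(array([530.5, 364.2, 216.6]), [array([-3.2,  1.1]), array([-0.3, -0.1]), array([-0.3, -0.2])])
(array([529.1, 361.3, 222.6]), [array([0. , 0.2]), array([-0.,  0.])]) (array([531.4, 367.3, 214.8]), [array([-0.4,  1.3]), array([-0.3,  0. ])])
foot [541.1 422.6   6. ] post [549.5 447.4   8. ]
212 [531.2 369.8 212. ]
216 [530.4 366.6 216. ]
220 [529.5 363.4 220. ]
```

Emit:
jog_arm --rows '[{"x": 0,"y": 0.001,"z": 0.0005,"twist": 0},{"x": 0,"y": 0.002,"z": 0.001,"twist": 0},{"x": 0,"y": 0.002,"z": 0.001,"twist": 0},{"x": 0,"y": 0.002,"z": 0.001,"twist": 0},{"x": 0,"y": 0.002,"z": 0.001,"twist": 0},{"x": 0,"y": 0.002,"z": 0.001,"twist": 0}]'

```text
t: 26.77
position: [554.8, 206.7, 229.0]
orientation: [2.442, 1.977, 0.0]
contact_force: [0.2, 0.5, -4.1]
gripper_width: 25.7
```

```bash
python3 snap.py 30 wrist side; python3 - 30 <<'E'
from f24 import *
rel=np.array([491.51,217.18,228.83])-[554.7,203.8,227.4]
p=np.r_[s["position"]+rel,np.radians([168.03,30.3,0])]
wire(d["side"]["frame"],sd,p,8,205,75,"pics/o30s.png",295,145)
wire(d["wrist"]["frame"],w,p,4,180,30,"pics/o30w.png",330,180)
Rm,o=pose(p);print("wheel",o+Rm@[0,0,-16])
E
```

```text
26.77 [554.8 206.7 229. ] [ 0.36  0.42  0.34  1.49 -0.    0.57] F [ 0.2  0.5 -4.1] w 25.7
toolx ang 77.98 z [ 0. -0. -1.]
wheel [499.54 218.39 216.63]
```

View pics/o30s.png

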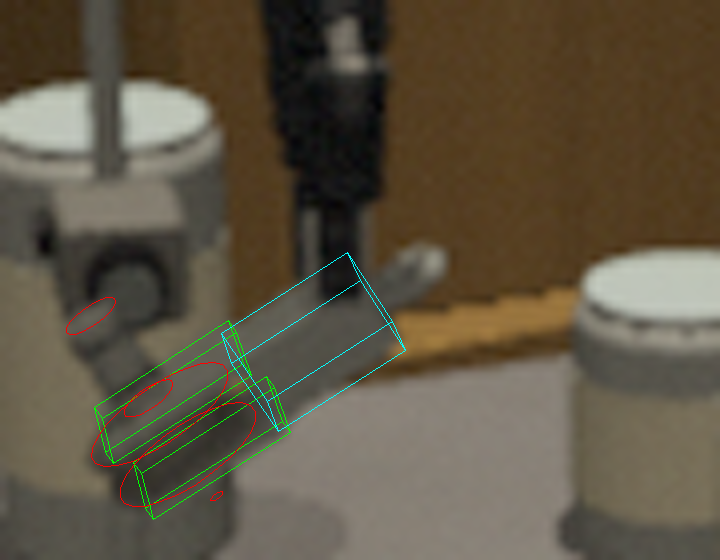

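View pics/o30w.png

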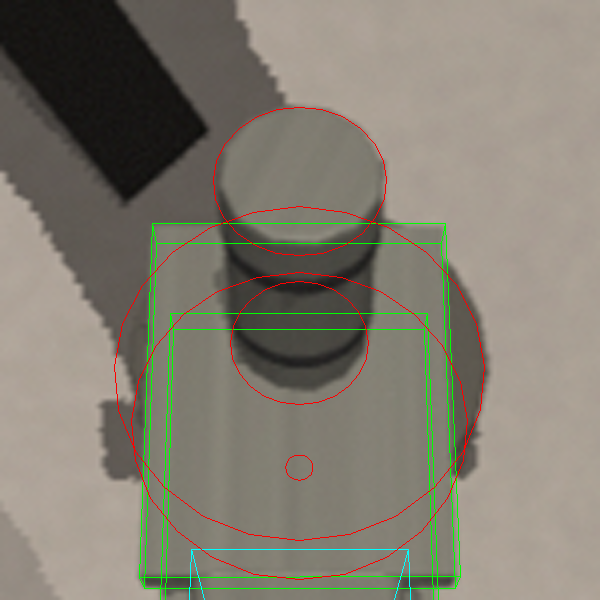

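```bash
python3 - <<'E'
from station import sense,order
s=sense();print(s["t"],s["position"],s["joint_velocities"].round(3))
print(order.finish_job())
E
```

```text
26.8667 [554.79075813 206.72368387 229.00151543] [ 0.001  0.001  0.002  0.001 -0.001  0.001]
the job is handed in; nothing more can be done
None
```

I put the slim pin through both cheeks and the wheel, and handed the job in at 26.9 s. The arm was holding the pulley still by its neck in front of the inspection camera, at 110 N grip.

**Pin:** it went down with no resistance until a 14.7 N contact at the depth where the head meets the cheek. The last wrist picture still shows the head resting on the upper cheek.

**Final pose, from the last wrist-camera fit:**

| | Measured | Target |
|---|---|---|
| Wheel centre (mm) | about (499.5, 218.4, 216.6) | about (499, 218, 216.5), estimated |
| Wheel end below level | about 30° | about 30° |
| Side-on to the lens axis | within about 1° | side-on |
| Pin head | upper side | upper side |

**Disagreements and mishaps:**
- **Camera mismatch:** the side camera disagrees with the wrist-camera fit by about 1 pixel (2–3 mm), putting the pulley slightly higher. The lens position is uncertain by about as much. I left this uncorrected.
- **Fingertip offset:** the fingers turned out to end about 35 mm behind the reported TCP. My first pin grasp closed just above the head without touching it, and I corrected for this from the pictures.
- **Dropped pulley:** the arm could not tilt the gripper, so I tipped the pulley by letting it turn in a light grip against the cradle. My first try at this dropped it about 2 cm back onto the cradle. I re-gripped it nearer the ring.
- **Second tipping:** the next lift came out at only about 25°, so I went back to the cradle and tipped it further.

The thicker pin, the camera and the other objects were not touched.

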